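Show the turned leg's tenon to the bench camera

TASK

Swing the blue clamp with the orange knob a quarter turn out from over the turned wooden leg and leave it there, then lift the leg out of its cradle. Present it to the bench inspection camera: hold it in the air on the camera's line of sight, pointing its pale tenon straight at the lens (the camera looks upwards at a slant, so slant the leg to match), with the tip of the tenon 120 mm in front of the lens. Finish while holding it still there, without touching the camera and leaving the other tools and parts on the bench alone.

Things in the scene. Friction and masses are not known exactly. Their poses are not given: they have to be found in the camera images.
- cradle: Fixed plywood cradle; base 220 (x) x 90 x 18 mm plus a tongue to y = +150 mm with the clamp post. Origin: centre of the 220 x 90 base's underside, on the bench; z up. Two dark V-blocks, 16 mm thick, at x = -54 and +54 mm, tops 63 mm above the bench, within 37 mm of the centre line, carry the leg along x (its x the same way). Between them 92 mm is free down to the base.
- leg: Loose turned brown wooden leg, 190 mm long, 0.1 to 0.2 kg, lying level in the V-blocks, its axis 65 mm above the bench. Origin: on the axis at mid-length, near the centre of mass; x along the axis towards the tenon. Grip the middle barrel: 44 mm long, 37 mm across. The rest is 36 mm or less; +x end: pale tenon, 18 mm across, 25 mm long; -x end: 24 mm brass tip. Round: its roll is of no matter.
- tenon_end (a point): Centre of the flat tip of the leg's tenon, 95 mm from the leg's origin along the leg's +x.
- clamp (a joint): Swing of the blue clamp bar about its upright post (rad): 0 = straight across over the leg's middle; grows clockwise seen from above, the knob swinging towards the leg's brass end; stop at 1.75. A quarter turn is 1.57; at 1.2 and over it is clear. Starts at 0 to 0.25, does not press on the leg, swings with under 1 N at the knob and stays where left.
- clamp_knob (a point): Point on the axis of the upright orange knob (20 mm across, 40 mm tall) on the clamp bar, 25 mm above the bar's top and 126 mm above the bench; knob top 141 mm, bar top 101 mm, bar underside 91 mm above the bench; bar 22 mm wide. The knob is 120 mm from the hinge axis; the bar ends 10 mm past it.
- clamp_hinge (a point): Point on the upright axis of the clamp hinge, at the knob point's height (126 mm above the bench); the post and hinge under it reach 104 mm above the bench, 34 mm in diameter. It lies at x = 0, y = 120 mm in the cradle's frame.
- camera_head: Head of the fixed inspection camera: grey box 60 x 56 x 46 mm, white ring light, black lens 34 mm. Origin: centre of the lens's front, 124 mm above the bench; x: line of sight, out of the lens, always 20 degrees above level; y level. Tenon tip belongs at x = 120 mm, y = z = 0, the leg's x opposite to this x (leg origin at x = 215 mm, brass end higher than tenon).
- camera: Foot of the same camera: black disc 100 mm in diameter and 14 mm thick, with a thin steel post. Origin: centre of the disc's underside; x is the level heading in which the camera looks; the lens centre is 52 mm ahead of it.
- chisel_wide: Bystander: wood-handled chisel, 24 mm steel blade, 230 mm long, 26 mm thick, lying along its x, origin on the bench under its middle. Leave it alone.
- chisel_narrow: Bystander: the same with a 10 mm blade. Leave it alone.
- bun_foot: Bystander: dark round wooden bun foot, 60 mm in diameter, 44 mm tall, origin centre of underside. Leave it alone.
- mallet: Bystander: wooden mallet lying along its x, head 85 x 110 x 65 mm at +x, handle 26 mm to x = -110 mm, origin on the bench. Leave it alone.
There are look-alikes about, which are no part of the job. Leave any pink look-alike of the leg alone.

How it is judged:
By the outcome, as a careful person would: the job done as asked, in the order asked, and still so for the second after the job is handed in, while the arm keeps its last pose, push and grip.
It also fails if it takes over 48 s, if anything falls off the work surface, if the arm or the gripper's body presses on something with over 40 N, if the wrist force passes 120 N, or if a joint passes its speed limit or range.

ROBOT

A 6-joint arm with a two-finger parallel gripper is mounted at the origin on the work surface. World frame = base frame: x ahead of the robot, y to its left, z up, the work surface at z = 0. Lengths are in m, angles in rad, forces in N, time in s.
With the tool pointing down it reaches from about 0.3 to 0.825 m from the base axis. Payload 5.4 kg.
Tool frame: the origin (TCP) lies midway between the tips of the shut fingers; the grasp point (between the pads) lies robot.grasp_offset behind it (robot.grasp_offset is the distance from the TCP to the grasp point, in m); z points along the fingers, y is the direction in which the jaws open and shut (so a half turn about z gives the same grasp; the last joint's range is limited). The gripper opens to 92 mm and grips with 3 to 60 N. Pads are 20 mm wide; open, the fingers measure 128 mm over their backs; the gripper's body (75 mm by 189 mm) begins 69 mm behind the grasp point.
Start: joints at [-1.362, 0.158, 1.597, -0, 1.386, -0.21], TCP at [0.234, -0.525, 0.178] pointing down, gripper open.
Joint ranges: [-2.91, 2.91], [-0.94, 2.29], [0.18, 2.7], [-1.29, 4.43], [0.17, 2.64], [-3, 3]. Speed limits (rad/s): [2.57, 2.57, 3.14, 3.14, 3.14, 3.14].

INTERFACE

Orientations are given as a unit quaternion [w, x, y, z].
In Python, from station import readout, imaging, workorder, robot gives the robot as it stands.
- The arm moves only by the tool send_rows, never from a script. Its argument "plan" is a list of rows, each an object of numbers: "x", "y", "z": the shift along the tool's x, y, z in m; "rx", "ry", "rz": the turn, a rotation vector about the tool's x, y, z in rad. A call has 1 to 12 rows; each row shifts and turns the commanded pose from where the row before left it, along the tool's axes as they then stand; what a row does not reach is not made up. A row lasts 1/10 s, in which the tool goes at most 50 mm and 8.59 degrees, less where a joint would pass 70% of its speed; a pose out of reach is approached as far as the arm can. A call is refused whole if a number of a shift passes 0.05 or a number of a turn 0.15, either way. A call with a gripper value outside its range is refused whole. "claw" is the closure, from 0 (fully open) to 1 (shut), set as the call begins (left out, the last holds). The fingers move at their own pace and stop on an object; "force" is the grip in N (left out, the last holds). Time passes only in rows, so rows that do not move let the fingers close. It gives the time, the measured TCP pose, the force and the opening at its end, in the units of the state.
- readout.get_obs(): the state, without advancing time (a new reading comes with each control period).
- imaging.get_image(name): name is "scene" or "top" or "wrist"; returns the picture (420x560x3 uint8, red, green, blue); there is no depth.
- imaging.camera_params(name): a dict with "fx", "fy", "cx", "cy" (pixels), "k1" (the pictures are not rectified: a ray, as slopes to the right and down, at radius r is drawn at 1 + k1 r^2 times it, then the intrinsics apply), "eye" and "attitude" of the camera in the world; the wrist camera has in their place "tool_from_camera" (4x4, takes a point from camera to tool coordinates, whose origin is the TCP and whose axes are the flange's). Camera axes: x right, y down, z forward; pixel columns grow to the right and rows downward; lengths in m; the calibration is good to about 2 mm. A picture is of the moment at which its call begins: read the wrist's pose just before it. camera_params takes no time and is no camera call.
- workorder.finish_job(): hands the job in, once; it reports no verdict.
The state is a dict: "t": time; "qpos": joint angles; "qvel": joint speeds; "tau": joint torques, N m; "tool_pos": TCP position; "orientation": TCP orientation; "wrist_force": force on the tool from outside, world axes, zero at the start; "wrist_torque": the same for the moment, N m; "finger_gap": opening from 0.0 (shut) to 1.0 (fully open).
Only numpy, scipy, OpenCV 4.12 (cv2) and the standard library are available. Lean on these libraries where they do the work, as an engineer would, in place of code of your own. Each camera call takes 0.05 s, during which the arm holds its last target.

## Working session

There is one attempt and no reset: what is moved stays moved. The work goes in short steps, Python scripts to look and compute and a tool call to move; the robot and the scene stay as the last step left them, time stands still between calls to the robot, and variables do not carry over. Pictures are saved under pics/ and viewed, and the job is handed in when it is done.

Besides the shell and the picture viewer there is one more tool, called as a command line: name --argument value ..., lists and objects as JSON in quotes. send_rows: Moves the arm, as the interface text tells. Its arguments: {"type":"object","properties":{"plan":{"type":"array"},"claw":{"type":"number"},"force":{"type":"number"}},"required":["plan"]}

```bash
ls; mkdir -p pics; python3 - <<'E'
from station import readout, imaging, workorder, robot
import cv2
print([a for a in dir(robot) if a[0]!='_'], robot.grasp_offset)
for n in ("scene","top","wrist"):
    o=readout.get_obs()
    im=imaging.get_image(n); cv2.imwrite(f"pics/{n}0.png",im[:,:,::-1]); print(n,imaging.camera_params(n))
print(o)
E
```

```text
pics
['Unreachable', 'grasp_offset'] 0.0187
scene {'fx': 483.54788704476204, 'fy': 483.54788704476204, 'cx': 275.4878264689002, 'cy': 209.30195092427098, 'k1': -0.055349897196131356, 'eye': array([ 1.51568006, -0.16283461,  1.29466656]), 'attitude': array([-0.25033329,  0.71046658,  0.62355477, -0.20916483])}
top {'fx': 442.55691795989804, 'fy': 442.55691795989804, 'cx': 284.2712675531134, 'cy': 202.5991379017389, 'k1': -0.13138786930723656, 'eye': array([ 0.40970243, -0.05076778,  1.48726255]), 'attitude': array([ 0.04349543, -0.69534494,  0.71635992, -0.03784211])}
wrist {'fx': 334.67530912788186, 'fy': 334.67530912788186, 'cx': 282.78360022956525, 'cy': 207.48815167480825, 'k1': -0.03340050309073275, 'tool_from_camera': array([[-8.64474757e-04, -9.63960790e-01, -2.66042944e-01,
         7.47774659e-02],
       [ 9.99998673e-01, -1.20068750e-03,  1.10110818e-03,
         3.08508786e-04],
       [-1.38085954e-03, -2.66041639e-01,  9.63960549e-01,
        -2.06290924e-01],
       [ 0.00000000e+00,  0.00000000e+00,  0.00000000e+00,
         1.00000000e+00]])}
{'t': 0.1, 'qpos': array([-1.36209178e+00,  1.58981002e-01,  1.59808572e+00,  2.35493780e-05,
        1.38620793e+00, -2.10133315e-01]), 'qvel': array([ 4.78168249e-04, -2.80091766e-03, -2.77359248e-03,  2.59252709e-05,
       -1.96507890e-04, -3.82043647e-04]), 'tau': array([-3.83452834e-04, -3.86506462e+01, -3.22958243e+01,  7.03181536e-02,
        3.40682419e-02, -4.58637953e-05]), 'tool_pos': array([ 0.23369172, -0.52469183,  0.17683057]), 'orientation': array([-8.40989791e-04,  9.78151984e-01,  2.07889365e-01,  1.21736295e-05]), 'wrist_force': array([ 1.08066297,  0.67194171, -0.04233828]), 'wrist_torque': array([-0.03937819, -0.03039592, -0.01409184]), 'finger_gap': 0.9982549654519297}
```

View pics/scene0.png

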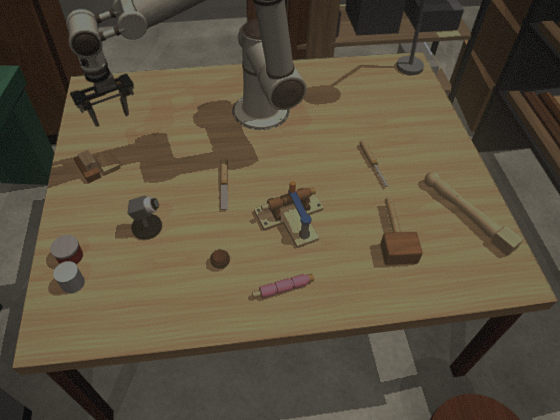

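View pics/top0.png

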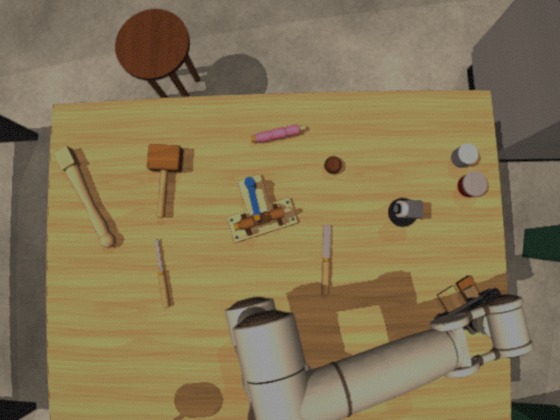

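View pics/wrist0.png

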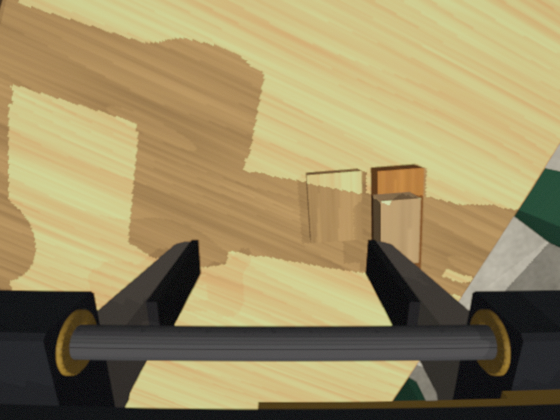

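```bash
cat > h.py <<'E'
import numpy as np, cv2
from scipy.spatial.transform import Rotation as R
from station import readout, imaging, workorder, robot
def q2R(q): return R.from_quat([q[1],q[2],q[3],q[0]]).as_matrix()
def cam(n,obs=None):
    p=imaging.camera_params(n)
    if n=="wrist":
        T=np.eye(4);T[:3,:3]=q2R(obs["orientation"]);T[:3,3]=obs["tool_pos"]
        M=T@p["tool_from_camera"]; return p,M[:3,3],M[:3,:3]
    return p,np.array(p["eye"]),q2R(p["attitude"])
def ray(c,u,v):
    p,e,A=c
    K=np.array([[p["fx"],0,p["cx"]],[0,p["fy"],p["cy"]],[0,0,1]])
    x=cv2.undistortPoints(np.array([[[u,v]]],float),K,np.array([p["k1"],0,0,0,0]))[0,0]
    d=A@np.array([x[0],x[1],1]); return e,d/np.linalg.norm(d)
def onz(c,u,v,z):
    e,d=ray(c,u,v); return e+d*(z-e[2])/d[2]
def proj(c,X):
    p,e,A=c
    x=A.T@(np.asarray(X,float)-e); x=x[:2]/x[2]; r2=x@x
    x=x*(1+p["k1"]*r2); return np.array([p["fx"]*x[0]+p["cx"],p["fy"]*x[1]+p["cy"]])
def tri(c1,uv1,c2,uv2):
    e1,d1=ray(c1,*uv1);e2,d2=ray(c2,*uv2)
    s=np.linalg.lstsq(np.c_[d1,-d2],e2-e1,rcond=None)[0]
    a=e1+d1*s[0];b=e2+d2*s[1]; return (a+b)/2,np.linalg.norm(a-b)
E
python3 - <<'E'
from h import *
s=cv2.imread("pics/scene0.png");t=cv2.imread("pics/top0.png")
def crop(im,x,y,w,h,k,n): cv2.imwrite("pics/"+n,cv2.resize(im[y:y+h,x:x+w],None,fx=k,fy=k,interpolation=cv2.INTER_CUBIC))
crop(t,215,165,100,80,7,"tc.png");crop(s,240,170,100,80,7,"sc.png")
a=cv2.resize(t[180:240,370:440],None,fx=6,fy=6,interpolation=2);b=cv2.resize(s[180:240,110:180],None,fx=6,fy=6,interpolation=2)
b=cv2.resize(b,(a.shape[1]*1,a.shape[0]));cv2.imwrite("pics/cc.png",cv2.resize(np.hstack([a,b]),None,fx=.95,fy=.95))
E
```

```text
(no output)
```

View pics/tc.png

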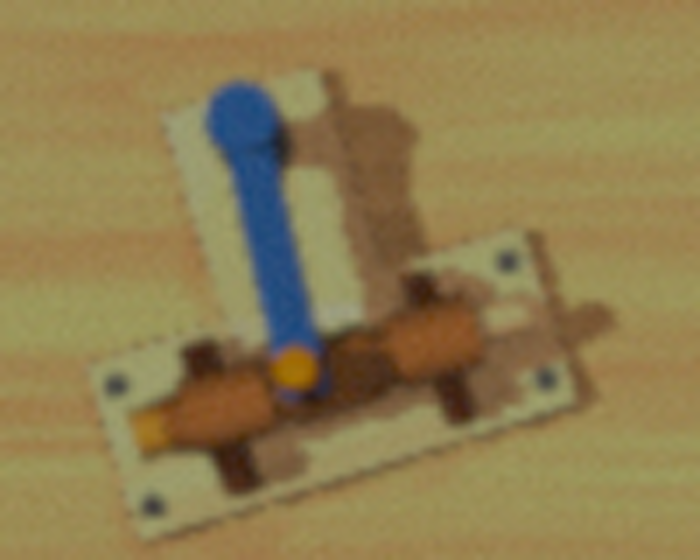

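View pics/sc.png

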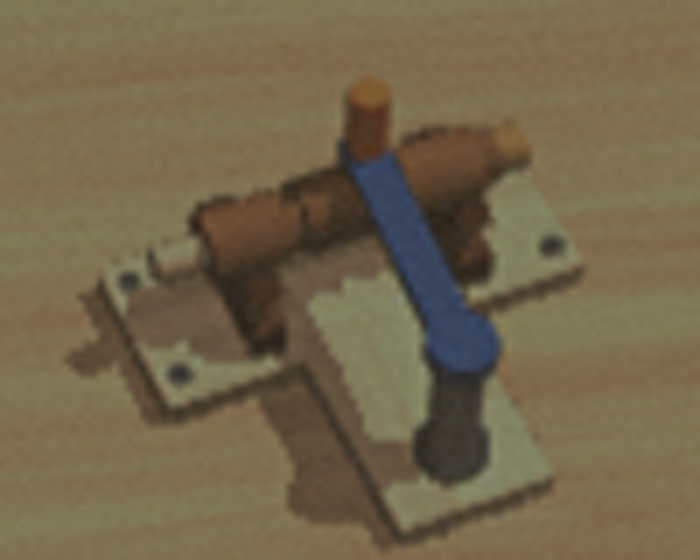

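View pics/cc.png

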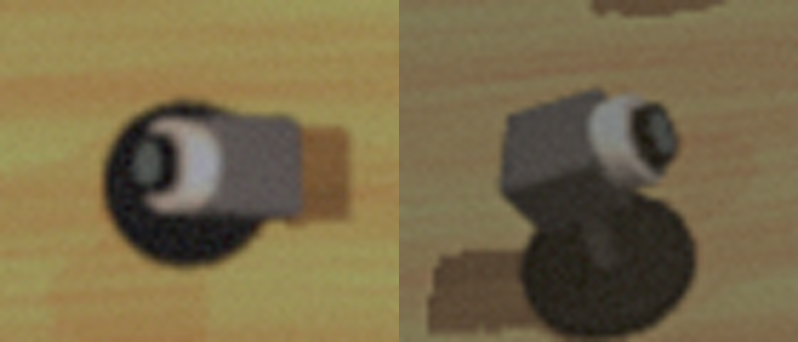

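```bash
python3 - <<'E'
from h import *
T=cam("top");S=cam("scene")
f=lambda x,y,ox,oy,k:((x+.5)/k-.5+ox,(y+.5)/k-.5+oy)
t=lambda x,y:f(x,y,215,165,7); s=lambda x,y:f(x,y,240,170,7)
P=lambda *a:print(*[np.round(x,4) if not isinstance(x,str) else x for x in a])
for n,a in dict(s1=(116,385),s2=(153,505),s3=(508,262),s4=(545,379)).items(): P(n,onz(T,*t(*a),.018))
c=np.mean([onz(T,*t(*a),.018) for a in [(116,385),(153,505),(508,262),(545,379)]],0);P("cen",c)
for n,a in dict(l1=(130,281),l2=(180,374),r=(551,246)).items(): P("scene",n,onz(S,*s(*a),.018))
P("knobtop T",onz(T,*t(297,366),.141),"S",onz(S,*s(369,92),.141))
P("hinge T",onz(T,*t(243,116),.104),"S",onz(S,*s(463,340),.104))
P("tenon",onz(T,*t(527,312),.065),"brass",onz(T,*t(136,430),.065), "S brass",onz(S,*s(524,145),.065),"S ten",onz(S,*s(156,262),.065))
X,g=tri(T,(396.0,207.8),S,(154.9,204));P("lens",X,g,onz(T,396.0,207.8,.124),onz(S,154.9,204,.124))
P("foot T",onz(T,370+184/5.7,180+185/5.7,.014),"S",onz(S,110+(608/.95-420)/6,180+265/5.7,.014))
E
```

```text
s1 [0.5281 0.1375 0.018 ]
s2 [0.4704 0.1208 0.018 ]
s3 [ 0.5814 -0.0511  0.018 ]
s4 [ 0.5249 -0.0671  0.018 ]
cen [0.5262 0.035  0.018 ]
scene l1 [ 0.5219 -0.0669  0.018 ]
scene l2 [ 0.5797 -0.0499  0.018 ]
scene r [0.5256 0.1375 0.018 ]
knobtop T [0.5242 0.0423 0.141 ] S [0.523  0.0435 0.141 ]
hinge T [0.6416 0.0668 0.104 ] S [0.6398 0.0686 0.104 ]
tenon [ 0.5525 -0.0592  0.065 ] brass [0.5032 0.1225 0.065 ] S brass [0.4998 0.1253 0.065 ] S ten [ 0.5489 -0.0572  0.065 ]
lens [ 0.5408 -0.3902  0.1218] 0.0 [ 0.5406 -0.3897  0.124 ] [ 0.5427 -0.3898  0.124 ]
foot T [ 0.5347 -0.4376  0.014 ] S [ 0.543  -0.4363  0.014 ]
```

send_rows --plan '[{"x":0.04,"y":-0.005,"z":-0.024},{"x":0.04,"y":-0.005,"z":-0.024},{"x":0.04,"y":-0.005,"z":-0.024},{"x":0.04,"y":-0.005,"z":-0.024},{"x":0.04,"y":-0.005,"z":-0.024},{"x":0.04,"y":-0.005,"z":-0.024},{"x":0}]' --claw 0 --force 6

```text
$.plan[0]: bad value
```

```bash
python3 - <<'E'
from h import *
import pickle
o=readout.get_obs(); im=imaging.get_image("wrist"); cv2.imwrite("pics/w1.png",im[:,:,::-1]); pickle.dump(o,open("o1.pkl","wb"))
print(o["t"],o["tool_pos"],o["orientation"],o["qpos"])
E
```

```text
0.15 [ 0.23367285 -0.52477446  0.1769317 ] [-7.40452579e-04  9.78157216e-01  2.07865130e-01  4.72306648e-06] [-1.36214565e+00  1.58904115e-01  1.59797000e+00  8.49263374e-06
  1.38619945e+00 -2.10134824e-01]
```

View pics/w1.png

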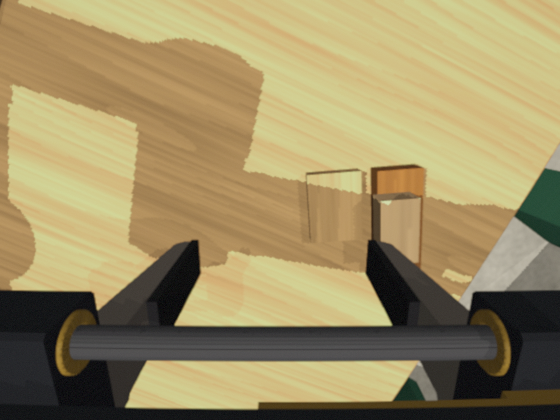

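send_rows --plan '[{"x":0.04,"y":-0.005,"z":-0.024,"rx":0,"ry":0,"rz":0},{"x":0.04,"y":-0.005,"z":-0.024,"rx":0,"ry":0,"rz":0},{"x":0.04,"y":-0.005,"z":-0.024,"rx":0,"ry":0,"rz":0},{"x":0.04,"y":-0.005,"z":-0.024,"rx":0,"ry":0,"rz":0},{"x":0.04,"y":-0.005,"z":-0.024,"rx":0,"ry":0,"rz":0},{"x":0.04,"y":-0.005,"z":-0.024,"rx":0,"ry":0,"rz":0},{"x":0,"y":0,"z":0,"rx":0,"ry":0,"rz":0}]' --claw 0 --force 6

```text
t: 0.9
tool_pos: [0.4452, -0.3986, 0.3257]
orientation: [0.003, 0.978, 0.211, 0.002]
wrist_force: [-0.4, 0.0, 0.3]
finger_gap: 1.003
```

```bash
python3 - <<'E'
from h import *
import pickle
o=readout.get_obs(); im=imaging.get_image("wrist"); cv2.imwrite("pics/w2.png",im[:,:,::-1]); pickle.dump(o,open("o1.pkl","wb"))
print(o["t"],o["tool_pos"],o["orientation"],o["qpos"])
E
```

```text
0.9 [ 0.44521066 -0.39863849  0.32574357] [0.00270308 0.97755762 0.21063995 0.00214518] [-0.93330001  0.16054879  1.30711882  0.00168565  1.66723023  0.21320257]
```

View pics/w2.png

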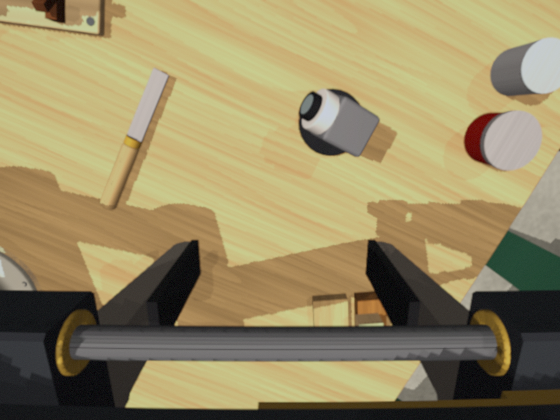

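```bash
python3 - <<'E'
import cv2
w=cv2.imread("pics/w2.png");cv2.imwrite("pics/w2c.png",cv2.resize(w[80:165,285:385],None,fx=7,fy=7,interpolation=2))
E
```

```text
(no output)
```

View pics/w2c.png

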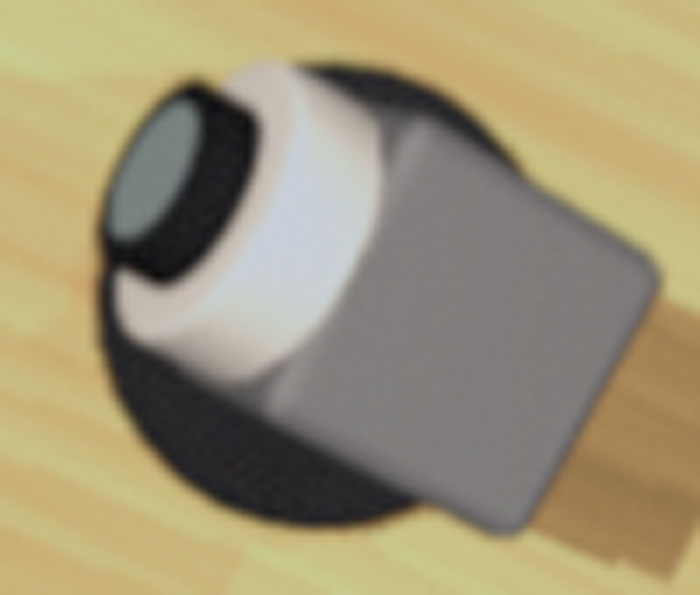

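```bash
python3 - <<'E'
from h import *
import pickle
o=pickle.load(open("o1.pkl","rb"));W=cam("wrist",o);T=cam("top");S=cam("scene")
f=lambda x,y:((x+.5)/7-.5+285,(y+.5)/7-.5+80)
L=f(153,168);print("lens W",onz(W,*L,.124))
print("tri top",tri(T,(396.0,207.8),W,L),"tri scene",tri(S,(154.9,204),W,L))
for a,b in [((660,275),(512,537)),((430,112),(262,405))]:
  for z in(.12,.13,.14,.15,.16):
    A=onz(W,*f(*a),z);B=onz(W,*f(*b),z);d=B-A
    print(z,np.linalg.norm(d).round(4),"heading",np.degrees(np.arctan2(d[1],d[0])),"mid",((A+B)/2).round(4))
# foot disc ellipse: dark mask fit with circle points at edge on z=.014
pts=[(105,300),(130,395),(200,480),(310,525),(400,505),(340,65),(430,85),(500,140)]
P=np.array([onz(W,*f(*p),.014)[:2] for p in pts]); A=np.c_[2*P,np.ones(len(P))];s=np.linalg.lstsq(A,(P**2).sum(1),rcond=None)[0]
print("foot",s[:2],"r",np.sqrt(s[2]+s[0]**2+s[1]**2))
print("cradle screws near", o["tool_pos"])
E
```

```text
lens W [ 0.53835313 -0.38924149  0.124     ]
tri top (array([ 0.53916168, -0.38886249,  0.12784595]), np.float64(0.002131173847546986)) tri scene (array([ 0.53874274, -0.3900834 ,  0.11936399]), np.float64(0.001196251646173339))
0.12 0.0504 heading 177.1049965776111 mid [ 0.5336 -0.4748  0.12  ]
0.13 0.0491 heading 177.10499657761102 mid [ 0.5331 -0.4722  0.13  ]
0.14 0.0479 heading 177.10499657761108 mid [ 0.5326 -0.4696  0.14  ]
0.15 0.0467 heading 177.104996577611 mid [ 0.532 -0.467  0.15 ]
0.16 0.0455 heading 177.10499657761102 mid [ 0.5315 -0.4644  0.16  ]
0.12 0.0555 heading 175.26109970884886 mid [ 0.5384 -0.4258  0.12  ]
0.13 0.0542 heading 175.2610997088489 mid [ 0.5378 -0.4243  0.13  ]
0.14 0.0528 heading 175.26109970884886 mid [ 0.5372 -0.4229  0.14  ]
0.15 0.0515 heading 175.2610997088489 mid [ 0.5365 -0.4215  0.15  ]
0.16 0.0501 heading 175.26109970884886 mid [ 0.5359 -0.4201  0.16  ]
foot [ 0.53680266 -0.44132916] r 0.047884881176202286
cradle screws near [ 0.44521066 -0.39863849  0.32574357]
```

```bash
cat >> h.py <<'E'
def edgeline(g,a,b,half=3.0,n=25):
    """subpixel edge points near segment a-b (pixels), fit line -> two points"""
    a=np.array(a,float);b=np.array(b,float);d=(b-a)/np.linalg.norm(b-a);nn=np.array([-d[1],d[0]])
    ss=np.linspace(-half,half,61);out=[]
    for t in np.linspace(0,1,n):
        c=a+(b-a)*t;q=(c+ss[:,None]*nn).astype(np.float32)
        v=cv2.remap(g,q[:,0].reshape(1,-1),q[:,1].reshape(1,-1),cv2.INTER_CUBIC)[0].astype(float)
        G=np.abs(np.gradient(cv2.GaussianBlur(v.reshape(1,-1),(0,0),5)[0]));k=G.argmax()
        if 0<k<60: out.append(c+ss[k]*nn)
    vx,vy,x0,y0=cv2.fitLine(np.array(out,np.float32),cv2.DIST_HUBER,0,.01,.01).ravel()
    m=np.array([x0,y0]);r=np.array(out)-m;res=np.abs(r@np.array([-vy,vx]))
    return m-15*np.array([vx,vy]),m+15*np.array([vx,vy]),np.median(res),len(out)
E
python3 - <<'E'
from h import *
import pickle
from scipy.optimize import brentq
o=pickle.load(open("o1.pkl","rb"));W=cam("wrist",o)
g=cv2.cvtColor(cv2.imread("pics/w2.png"),cv2.COLOR_BGR2GRAY).astype(np.float32)
f=lambda x,y:((x+.5)/7-.5+285,(y+.5)/7-.5+80)
for nm,a,b in [("rear",(648,300),(530,512)),("front",(388,190),(300,350)),("up",(540,185),(630,235)),("up2",(450,135),(530,180)),("low",(290,415),(475,520))]:
    p,q,r,n=edgeline(g,f(*a),f(*b)); nrm=np.cross(ray(W,*p)[1],ray(W,*q)[1])
    if nm in("rear","front"):
        d=np.cross(nrm,[0,0,1]);h=np.degrees(np.arctan2(d[1],d[0]))%180-90
    else:
        F=lambda h:nrm@np.array([np.cos(.349)*np.cos(h),np.cos(.349)*np.sin(h),np.sin(.349)])
        h=np.degrees(brentq(F,1.2,1.9))
    print(nm,h,r,n)
E
```

```text
rear 87.535246469606 0.09842893927288483 25
front 88.17480181112398 0.3259186821755663 25
up 87.4412083503199 0.03641506216775823 25
up2 95.12565233821907 0.46176432627490543 25
low 86.64584922513669 0.08106329438929917 25
```

```bash
cat >> h.py <<'E'
def down(h):  # tool down, x heading h deg
    h=np.radians(h);x=np.array([np.cos(h),np.sin(h),0]);z=np.array([0,0,-1.]);return np.c_[x,np.cross(z,x),z]
def plan(p0,R0,p1,R1,n=None,dp=.04,da=.13,w=None):
    w=R.from_matrix(R0.T@R1).as_rotvec() if w is None else w
    if n is None: n=int(np.ceil(max(np.linalg.norm(p1-p0)/dp,np.linalg.norm(w)/da)))
    Rc=R0.copy();pc=p0.copy();print("n",n)
    for i in range(n):
        k=1/(n-i); 
        s=np.round(Rc.T@(p1-pc)*k,3); t=np.round(R.from_matrix(Rc.T@R1).as_rotvec()*k if i else w*k,3)
        print([float(a) for a in s],[float(a) for a in t])
        pc=pc+Rc@s;Rc=Rc@R.from_rotvec(t).as_matrix()
    print("end err mm",((pc-p1)*1e3).round(1),"deg",np.degrees(R.from_matrix(Rc.T@R1).magnitude()).round(2))
def cur():
    o=readout.get_obs();return o["tool_pos"],q2R(o["orientation"]),o
E
python3 - <<'E'
from h import *
p,Rm,o=cur()
plan(p,Rm,np.array([.5236,.043,.215]),down(192))
E
```

```text
n 23
[0.011, -0.016, 0.005] [0.0, 0.0, -0.127]
[0.013, -0.015, 0.005] [0.0, 0.0, -0.127]
[0.015, -0.013, 0.005] [0.0, 0.0, -0.127]
[0.016, -0.011, 0.005] [0.0, 0.0, -0.127]
[0.018, -0.009, 0.005] [0.0, 0.0, -0.127]
[0.018, -0.006, 0.005] [-0.0, 0.0, -0.127]
[0.019, -0.004, 0.005] [-0.0, 0.0, -0.127]
[0.02, -0.002, 0.005] [-0.0, 0.0, -0.127]
[0.02, 0.001, 0.004] [-0.0, 0.0, -0.128]
[0.019, 0.003, 0.005] [-0.0, 0.0, -0.127]
[0.019, 0.006, 0.004] [-0.0, 0.0, -0.128]
[0.018, 0.008, 0.005] [-0.0, 0.0, -0.127]
[0.016, 0.01, 0.004] [-0.0, 0.0, -0.128]
[0.015, 0.012, 0.005] [-0.0, 0.0, -0.127]
[0.013, 0.014, 0.004] [-0.0, 0.0, -0.128]
[0.011, 0.016, 0.005] [-0.0, 0.0, -0.127]
[0.009, 0.017, 0.004] [-0.0, 0.0, -0.128]
[0.007, 0.018, 0.005] [-0.0, 0.0, -0.127]
[0.005, 0.019, 0.004] [-0.001, 0.0, -0.128]
[0.002, 0.02, 0.005] [-0.0, 0.001, -0.127]
[-0.0, 0.02, 0.004] [-0.001, 0.0, -0.128]
[-0.003, 0.019, 0.005] [-0.0, 0.001, -0.127]
[-0.005, 0.019, 0.005] [-0.001, 0.0, -0.128]
end err mm [-0.1 -0.4 -0.5] deg 0.04
```

send_rows --plan '[{"x":0.011,"y":-0.016,"z":0.005,"rx":0,"ry":0,"rz":-0.127},{"x":0.013,"y":-0.015,"z":0.005,"rx":0,"ry":0,"rz":-0.127},{"x":0.015,"y":-0.013,"z":0.005,"rx":0,"ry":0,"rz":-0.127},{"x":0.016,"y":-0.011,"z":0.005,"rx":0,"ry":0,"rz":-0.127},{"x":0.018,"y":-0.009,"z":0.005,"rx":0,"ry":0,"rz":-0.127},{"x":0.018,"y":-0.006,"z":0.005,"rx":0,"ry":0,"rz":-0.127},{"x":0.019,"y":-0.004,"z":0.005,"rx":0,"ry":0,"rz":-0.127},{"x":0.02,"y":-0.002,"z":0.005,"rx":0,"ry":0,"rz":-0.127},{"x":0.02,"y":0.001,"z":0.004,"rx":0,"ry":0,"rz":-0.128},{"x":0.019,"y":0.003,"z":0.005,"rx":0,"ry":0,"rz":-0.127},{"x":0.019,"y":0.006,"z":0.004,"rx":0,"ry":0,"rz":-0.128},{"x":0.018,"y":0.008,"z":0.005,"rx":0,"ry":0,"rz":-0.127}]'

```text
t: 2.15
tool_pos: [0.4814, -0.1681, 0.262]
orientation: [-0.001, 0.562, 0.827, -0.0]
wrist_force: [0.1, -0.3, -0.4]
finger_gap: 0.999
```

send_rows --plan '[{"x":0.016,"y":0.01,"z":0.004,"rx":0,"ry":0,"rz":-0.128},{"x":0.015,"y":0.012,"z":0.005,"rx":0,"ry":0,"rz":-0.127},{"x":0.013,"y":0.014,"z":0.004,"rx":0,"ry":0,"rz":-0.128},{"x":0.011,"y":0.016,"z":0.005,"rx":0,"ry":0,"rz":-0.127},{"x":0.009,"y":0.017,"z":0.004,"rx":0,"ry":0,"rz":-0.128},{"x":0.007,"y":0.018,"z":0.005,"rx":0,"ry":0,"rz":-0.127},{"x":0.005,"y":0.019,"z":0.004,"rx":0,"ry":0,"rz":-0.128},{"x":0.002,"y":0.02,"z":0.005,"rx":0,"ry":0,"rz":-0.127},{"x":0,"y":0.02,"z":0.004,"rx":0,"ry":0,"rz":-0.128},{"x":-0.003,"y":0.019,"z":0.005,"rx":0,"ry":0,"rz":-0.127},{"x":-0.005,"y":0.019,"z":0.005,"rx":0,"ry":0,"rz":-0.128},{"x":0,"y":0,"z":0,"rx":0,"ry":0,"rz":0}]'

```text
t: 3.35
tool_pos: [0.5216, 0.0425, 0.2115]
orientation: [-0.002, -0.104, 0.995, 0.001]
wrist_force: [-0.5, 0.6, -0.2]
finger_gap: 0.997
```

```bash
python3 - <<'E'
from h import *
import pickle
p,Rm,o=cur(); im=imaging.get_image("wrist"); cv2.imwrite("pics/w3.png",im[:,:,::-1]); pickle.dump(o,open("o2.pkl","wb"))
print(o["t"],p,o["orientation"],o["qpos"].round(3))
W=cam("wrist",o)
for n,X in dict(knob=(.5236,.043,.141),hinge=(.641,.0675,.104),legten=(.552,-.0565,.065),legbrass=(.4998,.126,.065)).items(): print(n,proj(W,X))
E
```

```text
3.35 [0.52156855 0.04248957 0.21145511] [-1.90404328e-03 -1.03791181e-01  9.94597141e-01  5.40299386e-04] [-0.15   0.005  1.693  0.     1.447 -1.929]
knob [283.6535467  208.42430539]
hinge [283.32225872 307.77687939]
legten [188.46237006 196.23952782]
legbrass [363.53707938 183.94716612]
```

View pics/w3.png

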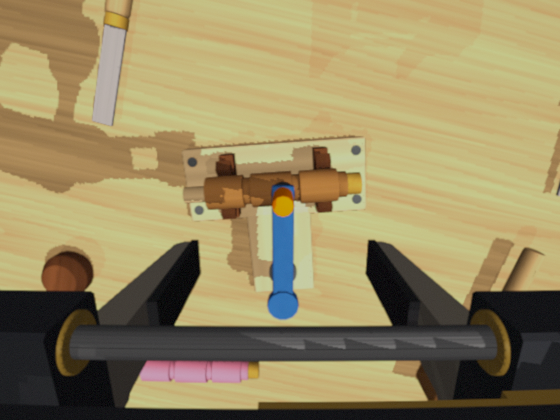

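send_rows --plan '[{"x":0,"y":0,"z":0.035,"rx":0,"ry":0,"rz":0},{"x":0,"y":0,"z":0.035,"rx":0,"ry":0,"rz":0},{"x":0,"y":0,"z":0.031,"rx":0,"ry":0,"rz":0},{"x":0,"y":0,"z":0,"rx":0,"ry":0,"rz":0},{"x":0,"y":0,"z":0,"rx":0,"ry":0,"rz":0}]'

```text
t: 3.9
tool_pos: [0.5228, 0.0408, 0.1131]
orientation: [-0.0, -0.102, 0.995, -0.0]
wrist_force: [0.8, 0.3, 0.8]
finger_gap: 0.998
```

send_rows --plan '[{"x":0,"y":0,"z":0,"rx":0,"ry":0,"rz":0},{"x":0,"y":0,"z":0,"rx":0,"ry":0,"rz":0},{"x":0,"y":0,"z":0,"rx":0,"ry":0,"rz":0},{"x":0,"y":0,"z":0,"rx":0,"ry":0,"rz":0},{"x":0,"y":0,"z":0,"rx":0,"ry":0,"rz":0},{"x":0,"y":0,"z":0,"rx":0,"ry":0,"rz":0},{"x":0,"y":0,"z":0,"rx":0,"ry":0,"rz":0}]' --claw 0.74 --force 5

```text
t: 4.6
tool_pos: [0.5229, 0.042, 0.1127]
orientation: [-0.0, -0.103, 0.995, 0.0]
wrist_force: [0.1, -0.5, 0.1]
finger_gap: 0.413
```

```bash
python3 - <<'E'
from h import *
p,Rm,o=cur(); im=imaging.get_image("wrist"); cv2.imwrite("pics/w4.png",im[:,:,::-1])
print(o["t"],p,o["orientation"],o["finger_gap"]*92,o["wrist_force"])
E
```

```text
4.6 [0.52294723 0.04195036 0.11266334] [-5.59881843e-05 -1.02938193e-01  9.94687753e-01  1.43137840e-05] 38.02984016346814 [ 0.13027024 -0.52560274  0.13742168]
```

View pics/w4.png

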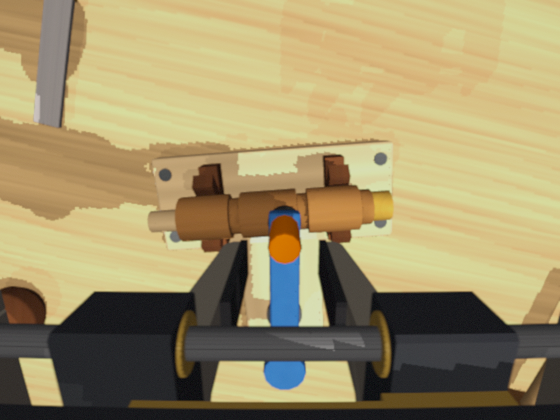

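send_rows --plan '[{"x":0,"y":0,"z":0,"rx":0,"ry":0,"rz":0},{"x":0,"y":0,"z":0,"rx":0,"ry":0,"rz":0},{"x":0,"y":0,"z":0,"rx":0,"ry":0,"rz":0},{"x":0,"y":0,"z":0,"rx":0,"ry":0,"rz":0},{"x":0,"y":0,"z":0,"rx":0,"ry":0,"rz":0}]' --claw 0.75

```text
t: 5.15
tool_pos: [0.523, 0.0419, 0.1127]
orientation: [0.0, -0.103, 0.995, 0.0]
wrist_force: [0.3, 0.8, 0.3]
finger_gap: 0.248
```

send_rows --plan '[{"x":-0.001,"y":0.012,"z":0,"rx":0,"ry":0,"rz":0.1},{"x":0,"y":0.012,"z":0,"rx":0,"ry":0,"rz":0.1},{"x":-0.001,"y":0.012,"z":0,"rx":0,"ry":0,"rz":0.1},{"x":-0.001,"y":0.012,"z":0,"rx":0,"ry":0,"rz":0.1}]'

```text
t: 5.55
tool_pos: [0.5232, 0.0901, 0.1127]
orientation: [-0.0, 0.099, 0.995, 0.0]
wrist_force: [-1.0, 0.0, 0.1]
finger_gap: 0.254
```

```bash
python3 - <<'E'
from h import *
p,Rm,o=cur(); im=imaging.get_image("wrist"); cv2.imwrite("pics/w5.png",im[:,:,::-1])
h=np.array([.641,.0675]);d=p[:2]-h
a=np.degrees(np.arctan2(d[1],d[0]))%360
print(o["t"],p,"r",np.linalg.norm(d),"clamp",np.radians(196-a),"toolx",np.degrees(np.arctan2(Rm[1,0],Rm[0,0]))%360,o["finger_gap"]*92,o["wrist_force"])
E
```

```text
5.55 [0.52319069 0.09012639 0.11269252] r 0.11996243540133135 clamp 0.46900152459501443 toolx 168.65596548991763 23.332287277581155 [-0.99159665  0.01747373  0.05385888]
```

View pics/w5.png

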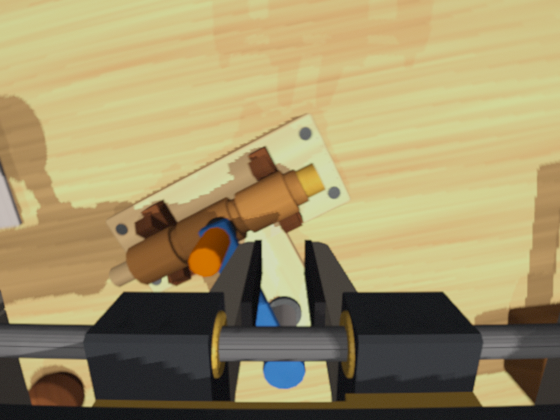

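```bash
python3 - <<'E'
from h import *
p,Rm,o=cur(); W=cam("wrist",o)
print(proj(W,(.5236,.043,.141)), onz(W,208,250,.141), onz(W,284,370,.104),p, [proj(W,p+Rm@np.array([0,y,-.0])) for y in(-.0115,.0115)])
s=imaging.get_image("scene")[:,:,::-1];t=imaging.get_image("top")[:,:,::-1]
a=cv2.resize(s[120:260,220:360],(400,400),interpolation=2);b=cv2.resize(t[150:250,210:310],(400,400),interpolation=2)
cv2.imwrite("pics/st6.png",np.hstack([a,b]))
E
```

```text
[202.19332535 266.49812917] [0.51425589 0.04903217 0.141     ] [0.63703945 0.06871789 0.104     ] [0.52337794 0.09166014 0.11273744] [array([266.2317299 , 233.75233188]), array([301.37926499, 233.73007895])]
```

View pics/st6.png

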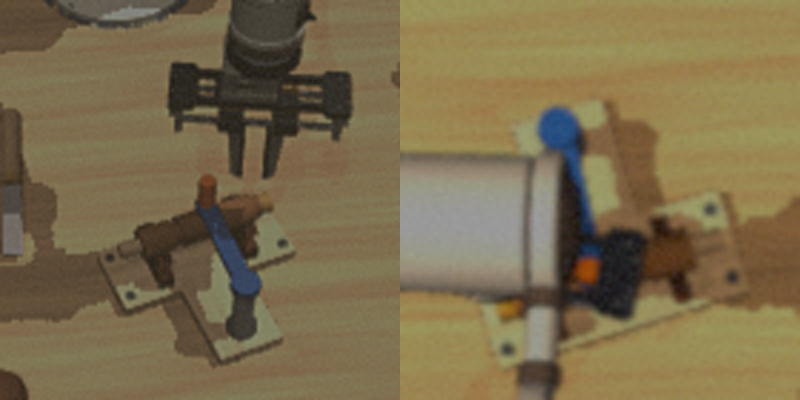

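```bash
python3 - <<'E'
from h import *
a=cv2.imread("pics/w4.png")[190:290,220:340];b=cv2.imread("pics/w5.png")[200:300,180:330]
cv2.imwrite("pics/w45.png",np.hstack([cv2.resize(a,(360,300),interpolation=2),cv2.resize(b,(430,300),interpolation=2)]))
p,Rm,o=cur();S=cam("scene");print(proj(S,p),proj(S,p+np.array([0,0,.0])),proj(S,(.523,.043,.141)),proj(S,(.523,.043,.113)))
s=imaging.get_image("scene")[:,:,::-1]
cv2.imwrite("pics/s7.png",cv2.resize(s[130:230,250:350],None,fx=6,fy=6,interpolation=2))
E
```

```text
[306.13231153 187.24014134] [306.13231153 187.24014134] [292.13425657 182.7242129 ] [291.7688868  188.46797945]
```

View pics/w45.png

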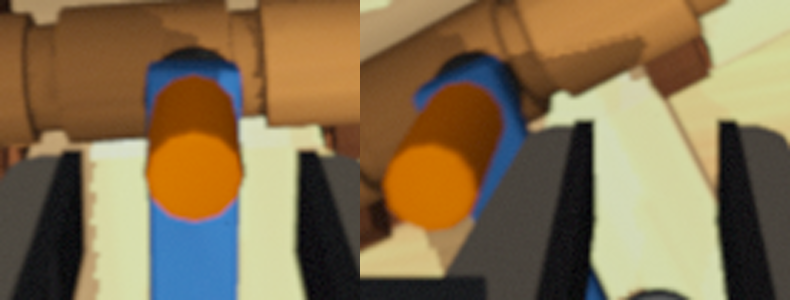

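View pics/s7.png

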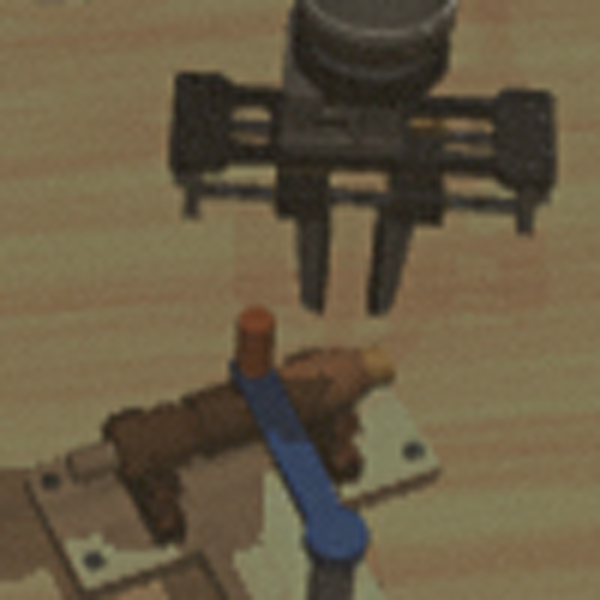

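```bash
python3 - <<'E'
from h import *
p,Rm,o=cur(); W=cam("wrist",o);S=cam("scene")
for s in [(346,311),(350,313)]:
    uv=((s[0]+.5)/6-.5+250,(s[1]+.5)/6-.5+130)
    X,g=tri(S,uv,W,(283,243));print(X,g,"tool",Rm.T@(X-p))
X,g=tri(S,((257+.5)/6-.5+250,(322+.5)/6-.5+130),W,(206,256));print("knobtop",X,g)
for z in (0,-.01,-.02,-.03,-.04): print(z,proj(S,p+Rm@np.array([0,0,z])),proj(W,p+Rm@np.array([.0,0,z])),proj(W,p+Rm@np.array([.01,0,z])))
E
```

```text
[0.52013603 0.0909947  0.1375766 ] 0.002836078747420959 tool [ 0.00333557  0.00089054 -0.02491467]
[0.52075837 0.09199187 0.13665767] 0.005033998481326043 tool [ 0.00291367  0.00198797 -0.02399613]
knobtop [0.52026921 0.04376859 0.13563702] 0.0016572548242432816
0 [306.00401051 187.25642149] [283.80624001 233.7531638 ] [283.80569619 219.17657662]
-0.01 [306.20580443 185.22413885] [283.84381458 239.25077664] [283.84379061 224.06915559]
-0.02 [306.40958435 183.17128159] [283.88498341 245.27683786] [283.88558891 229.43940262]
-0.03 [306.61537846 181.0975483 ] [283.93028497 251.9109308 ] [283.93165635 235.36053732]
-0.04 [306.82321541 179.00263196] [283.98037016 259.2493535 ] [283.98267873 241.92147119]
```

```bash
python3 - <<'E'
from h import *
p,Rm,o=cur()
p1=p+np.array([0,0,.045]); plan(p1,Rm,np.array([.5215,.0465,.158]),down(190),n=4)
E
```

```text
n 4
[-0.002, -0.011, -0.0] [-0.0, -0.0, -0.091]
[-0.001, -0.011, -0.0] [-0.0, -0.0, -0.091]
[0.001, -0.01, -0.0] [-0.0, -0.0, -0.092]
[0.001, -0.011, -0.0] [-0.0, -0.0, -0.091]
end err mm [ 0.3 -0.3 -0.3] deg 0.03
```

send_rows --plan '[{"x":0,"y":0,"z":-0.045,"rx":0,"ry":0,"rz":0},{"x":0,"y":0,"z":0,"rx":0,"ry":0,"rz":0},{"x":-0.002,"y":-0.011,"z":0,"rx":0,"ry":0,"rz":-0.091},{"x":-0.001,"y":-0.011,"z":0,"rx":0,"ry":0,"rz":-0.091},{"x":0.001,"y":-0.01,"z":0,"rx":0,"ry":0,"rz":-0.092},{"x":0.001,"y":-0.011,"z":0,"rx":0,"ry":0,"rz":-0.091},{"x":0,"y":0,"z":0,"rx":0,"ry":0,"rz":0},{"x":0,"y":0,"z":0,"rx":0,"ry":0,"rz":0},{"x":0,"y":0,"z":0,"rx":0,"ry":0,"rz":0}]' --claw 0.3

```text
t: 6.65
tool_pos: [0.5217, 0.0466, 0.1576]
orientation: [-0.0, -0.085, 0.996, 0.0]
wrist_force: [-0.6, -0.3, -0.1]
finger_gap: 0.701
```

```bash
python3 - <<'E'
from h import *
p,Rm,o=cur(); im=imaging.get_image("wrist"); cv2.imwrite("pics/w8.png",im[:,:,::-1])
W=cam("wrist",o)
print(o["t"],p,o["finger_gap"]*92, proj(W,(.5215,.0465,.141)),proj(W,(.641,.0675,.104)))
E
```

```text
6.65 [0.52171896 0.04662049 0.15762751] 64.51715909385842 [283.67186241 225.60988937] [284.11551406 338.94838567]
```

View pics/w8.png

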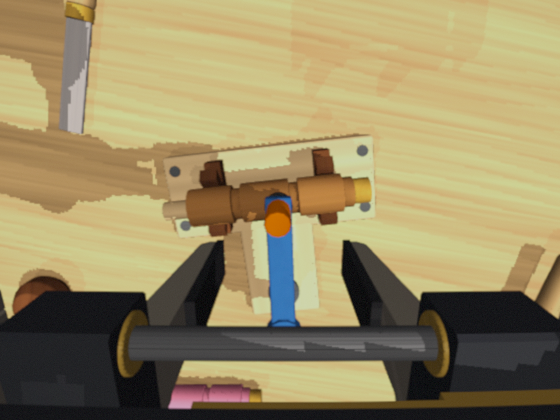

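send_rows --plan '[{"x":0.002,"y":-0.003,"z":0.02,"rx":0,"ry":0,"rz":0},{"x":0,"y":0,"z":0.025,"rx":0,"ry":0,"rz":0},{"x":0,"y":0,"z":0.025,"rx":0,"ry":0,"rz":0},{"x":0,"y":0,"z":0,"rx":0,"ry":0,"rz":0},{"x":0,"y":0,"z":0,"rx":0,"ry":0,"rz":0}]'

```text
t: 7.2
tool_pos: [0.5202, 0.0434, 0.088]
orientation: [-0.0, -0.086, 0.996, 0.0]
wrist_force: [0.3, -0.5, 0.4]
finger_gap: 0.698
```

send_rows --plan '[{"x":0,"y":0,"z":0,"rx":0,"ry":0,"rz":0},{"x":0,"y":0,"z":0,"rx":0,"ry":0,"rz":0},{"x":0,"y":0,"z":0,"rx":0,"ry":0,"rz":0},{"x":0,"y":0,"z":0,"rx":0,"ry":0,"rz":0},{"x":0,"y":0,"z":0,"rx":0,"ry":0,"rz":0}]' --claw 0.72

```text
t: 7.7
tool_pos: [0.5205, 0.0431, 0.088]
orientation: [0.0, -0.085, 0.996, -0.0]
wrist_force: [0.2, 0.3, 0.4]
finger_gap: 0.297
```

```bash
python3 - <<'E'
from h import *
p,Rm,o=cur(); im=imaging.get_image("wrist"); s=imaging.get_image("scene")[:,:,::-1]
cv2.imwrite("pics/w9.png",np.hstack([im[120:400,140:420,::-1],cv2.resize(s[130:230,250:350],(280,280),interpolation=2)]))
print(o["t"],p,o["finger_gap"]*92,o["wrist_force"])
E
```

```text
7.7 [0.52047148 0.04307109 0.08798804] 27.34439985566546 [0.24493783 0.29817474 0.37169538]
```

View pics/w9.png

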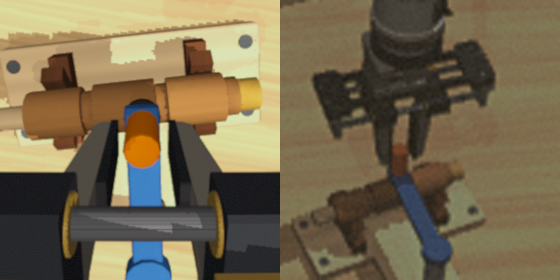

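send_rows --plan '[{"x":0,"y":0.012,"z":0,"rx":0,"ry":0,"rz":0.1},{"x":0,"y":0.012,"z":0,"rx":0,"ry":0,"rz":0.1},{"x":-0.001,"y":0.012,"z":0,"rx":0,"ry":0,"rz":0.1}]'

```text
t: 8.1
tool_pos: [0.5184, 0.079, 0.0877]
orientation: [-0.0, 0.067, 0.998, -0.0]
wrist_force: [0.2, -0.5, -0.6]
finger_gap: 0.28
```

```bash
python3 - <<'E'
from h import *
p,Rm,o=cur(); im=imaging.get_image("wrist"); s=imaging.get_image("scene")[:,:,::-1]
cv2.imwrite("pics/w10.png",np.hstack([im[120:400,140:420,::-1],cv2.resize(s[130:230,250:350],(280,280),interpolation=2)]))
h=np.array([.641,.0675]);d=p[:2]-h
a=np.degrees(np.arctan2(d[1],d[0]))%360
print(o["t"],p,"r",np.linalg.norm(d),"clamp",np.radians(196-a),"toolx",np.degrees(np.arctan2(Rm[1,0],Rm[0,0]))%360,o["finger_gap"]*92,o["wrist_force"])
E
```

```text
8.1 [0.51844667 0.07901205 0.08766306] r 0.12309283033860494 clamp 0.3729128438070658 toolx 172.3682544327371 25.80003992020393 [ 0.22273932 -0.45030001 -0.62333366]
```

View pics/w10.png

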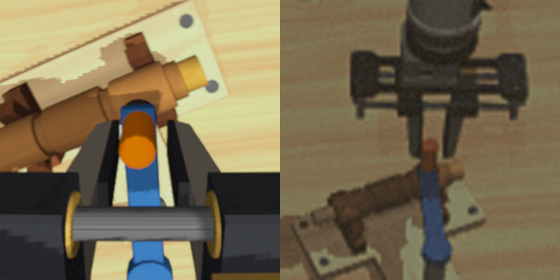

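send_rows --plan '[{"x":-0.001,"y":0.012,"z":0,"rx":0,"ry":0,"rz":0.1},{"x":-0.001,"y":0.012,"z":0,"rx":0,"ry":0,"rz":0.1},{"x":-0.001,"y":0.012,"z":0,"rx":0,"ry":0,"rz":0.1},{"x":0,"y":0.012,"z":0,"rx":0,"ry":0,"rz":0.1},{"x":-0.001,"y":0.012,"z":0,"rx":0,"ry":0,"rz":0.1},{"x":-0.001,"y":0.012,"z":0,"rx":0,"ry":0,"rz":0.1},{"x":0,"y":0.012,"z":0,"rx":0,"ry":0,"rz":0.1},{"x":-0.001,"y":0.012,"z":0,"rx":0,"ry":0,"rz":0.1},{"x":0,"y":0.012,"z":0,"rx":0,"ry":0,"rz":0.1},{"x":-0.001,"y":0.012,"z":0,"rx":0,"ry":0,"rz":0.1},{"x":0,"y":0,"z":0,"rx":0,"ry":0,"rz":0}]'

```text
t: 9.3
tool_pos: [0.5884, 0.1717, 0.0876]
orientation: [0.0, 0.534, 0.845, 0.0]
wrist_force: [0.6, -0.1, -0.3]
finger_gap: 0.278
```

```bash
python3 - <<'E'
from h import *
p,Rm,o=cur(); im=imaging.get_image("wrist"); s=imaging.get_image("scene")[:,:,::-1]
cv2.imwrite("pics/w11.png",np.hstack([im[120:400,140:420,::-1],cv2.resize(s[130:230,250:350],(280,280),interpolation=2)]))
h=np.array([.641,.0675]);d=p[:2]-h
a=np.degrees(np.arctan2(d[1],d[0]))%360
print(o["t"],p,"r",np.linalg.norm(d),"clamp",np.radians(196-a),"toolx",np.degrees(np.arctan2(Rm[1,0],Rm[0,0]))%360,o["finger_gap"]*92,o["wrist_force"])
E
```

```text
9.3 [0.58838315 0.17169347 0.08761081] r 0.11672537212416127 clamp 1.3824159498032103 toolx 115.44485132762249 25.58065355292976 [ 0.64254632 -0.13150225 -0.3226844 ]
```

View pics/w11.png

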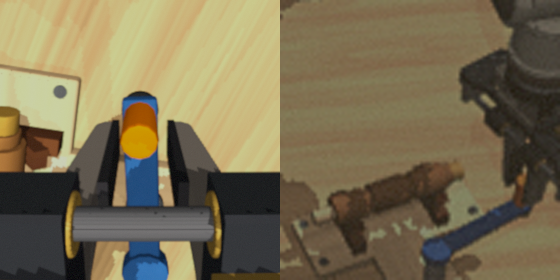

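send_rows --plan '[{"x":0,"y":0.0125,"z":0,"rx":0,"ry":0,"rz":0.08},{"x":0,"y":0.0125,"z":0,"rx":0,"ry":0,"rz":0.08},{"x":0,"y":0,"z":0,"rx":0,"ry":0,"rz":0},{"x":0,"y":0,"z":0,"rx":0,"ry":0,"rz":0}]'

```text
t: 9.8
tool_pos: [0.6099, 0.1812, 0.0876]
orientation: [-0.0, 0.599, 0.8, -0.0]
wrist_force: [-0.7, 0.1, 0.0]
finger_gap: 0.28
```

send_rows --plan '[{"x":0,"y":0,"z":0,"rx":0,"ry":0,"rz":0},{"x":0,"y":0,"z":0,"rx":0,"ry":0,"rz":0},{"x":0,"y":0,"z":0,"rx":0,"ry":0,"rz":0},{"x":0,"y":0,"z":-0.03,"rx":0,"ry":0,"rz":0},{"x":0,"y":0,"z":-0.04,"rx":0,"ry":0,"rz":0},{"x":0,"y":0,"z":-0.04,"rx":0,"ry":0,"rz":0},{"x":0,"y":0,"z":-0.02,"rx":0,"ry":0,"rz":0}]' --claw 0.4

```text
t: 10.5
tool_pos: [0.6121, 0.1818, 0.2225]
orientation: [0.002, 0.6, 0.8, 0.002]
wrist_force: [-0.0, 0.8, -0.2]
finger_gap: 0.603
```

```bash
python3 - <<'E'
from h import *
import pickle
p,Rm,o=cur(); im=imaging.get_image("wrist"); s=imaging.get_image("top")[:,:,::-1]
cv2.imwrite("pics/w12.png",im[:,:,::-1]);pickle.dump(o,open("o12.pkl","wb"))
cv2.imwrite("pics/t12.png",cv2.resize(s[150:250,210:310],(500,500),interpolation=2))
print(o["t"],p,"toolx",np.degrees(np.arctan2(Rm[1,0],Rm[0,0]))%360,o["finger_gap"]*92,o["wrist_force"])
E
```

```text
10.5 [0.6120772  0.18181014 0.22246169] toolx 106.19245623931684 55.487442101776246 [-0.0277798   0.76244792 -0.21495195]
```

View pics/w12.png

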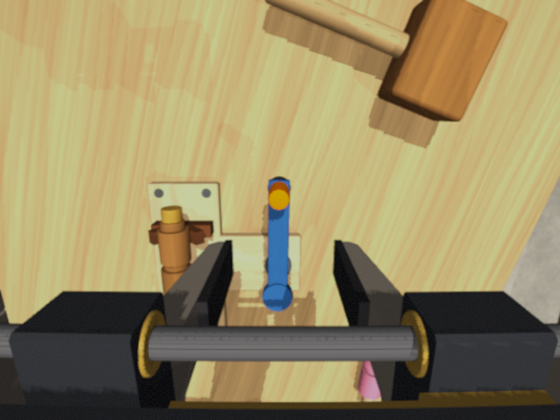

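View pics/t12.png

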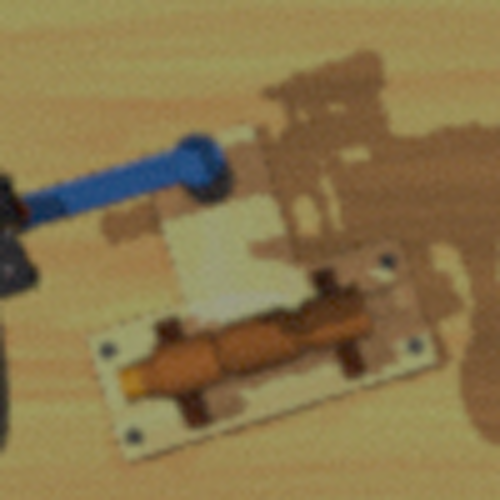

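```bash
python3 - <<'E'
from h import *
import pickle
W=cam("wrist",pickle.load(open("o2.pkl","rb")))
a=cv2.imread("pics/w3.png")[120:230,170:380];cv2.imwrite("pics/w3c.png",cv2.resize(a,None,fx=3.7,fy=3.7,interpolation=2))
sc=[(192,162),(356,150),(357,199),(199,210)]
P=np.array([onz(W,*s,.018) for s in sc]);print(P.round(4),P.mean(0))
A=onz(W,185,193,.065);B=onz(W,360.5,183,.065);d=A-B;print(A,B,np.linalg.norm(d),(A+B)/2,np.degrees(np.arctan2(d[1],d[0])))
p,Rm,o=cur();print(o["qpos"].round(2))
E
```

```text
[[ 0.5234 -0.0679  0.018 ]
 [ 0.4694  0.1207  0.018 ]
 [ 0.5271  0.1375  0.018 ]
 [ 0.581  -0.0512  0.018 ]] [0.52520819 0.03476875 0.018     ]
[ 0.54962759 -0.05966404  0.065     ] [0.50001217 0.12352229 0.065     ] 0.18978652292855958 [0.52481988 0.03192913 0.065     ] -74.84521413295684
[ 0.1   0.29  1.35  0.    1.49 -0.18]
```

View pics/w3c.png

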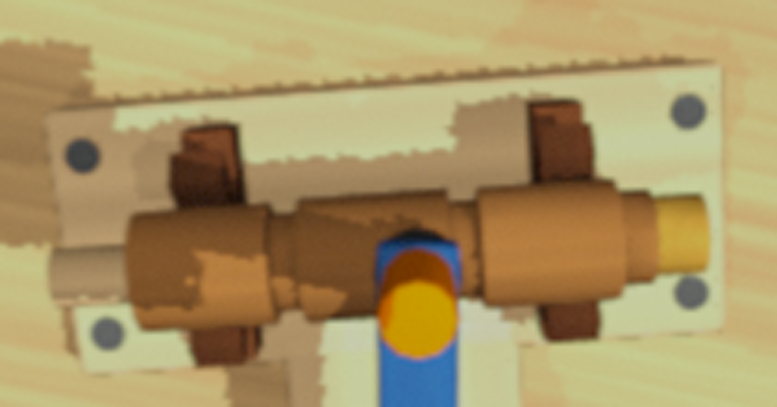

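```bash
python3 - <<'E'
from h import *
p,Rm,o=cur()
plan(p,Rm,np.array([.5253,.0325,.18]),down(105.9),n=5)
E
```

```text
n 5
[-0.024, -0.025, 0.008] [0.002, 0.0, 0.001]
[-0.024, -0.025, 0.008] [0.001, 0.0, 0.001]
[-0.024, -0.025, 0.009] [0.002, 0.0, 0.001]
[-0.024, -0.025, 0.008] [0.001, 0.001, 0.001]
[-0.023, -0.026, 0.009] [0.002, 0.0, 0.001]
end err mm [-0.5  0.1 -0.1] deg 0.03
```

send_rows --plan '[{"x":-0.024,"y":-0.025,"z":0.008,"rx":0.001,"ry":0,"rz":0.001},{"x":-0.024,"y":-0.025,"z":0.008,"rx":0.001,"ry":0,"rz":0.001},{"x":-0.024,"y":-0.025,"z":0.009,"rx":0.001,"ry":0,"rz":0.001},{"x":-0.024,"y":-0.025,"z":0.008,"rx":0,"ry":0,"rz":0.001},{"x":-0.023,"y":-0.026,"z":0.009,"rx":0,"ry":0,"rz":0.001},{"x":0,"y":0,"z":0,"rx":0,"ry":0,"rz":0},{"x":0,"y":0,"z":0,"rx":0,"ry":0,"rz":0}]' --claw 0

```text
t: 11.3
tool_pos: [0.5212, 0.0324, 0.1744]
orientation: [-0.002, 0.603, 0.798, -0.002]
wrist_force: [1.0, -0.4, 0.2]
finger_gap: 1.003
```

```bash
python3 - <<'E'
from h import *
import pickle
p,Rm,o=cur(); im=imaging.get_image("wrist")
cv2.imwrite("pics/w13.png",im[:,:,::-1]);pickle.dump(o,open("o13.pkl","wb"));W=cam("wrist",o)
print(o["t"],p,"toolx",np.degrees(np.arctan2(Rm[1,0],Rm[0,0]))%360,o["finger_gap"]*92,o["wrist_force"])
l=np.array([.5253,.0325,.065]);d=np.array([np.cos(np.radians(-74.2)),np.sin(np.radians(-74.2)),0])
for s in(.095,.022,0,-.022,-.095):print(s,proj(W,l+s*d))
E
```

```text
11.3 [0.521179   0.03242761 0.17435199] toolx 105.8061586141752 92.29765044540311 [ 1.03272002 -0.37287745  0.15522353]
0.095 [287.2362092  284.05261462]
0.022 [287.45097905 217.4268395 ]
0 [287.51820465 195.73663495]
-0.022 [287.58648177 173.2579724 ]
-0.095 [287.81925291  92.75249132]
```

View pics/w13.png

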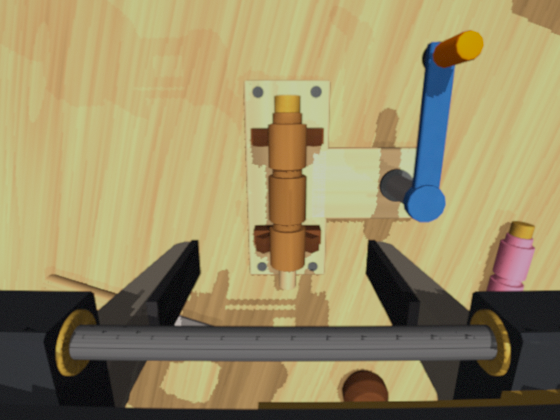

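send_rows --plan '[{"x":-0.001,"y":0.003,"z":0.03,"rx":0,"ry":0,"rz":0},{"x":-0.001,"y":0,"z":0.03,"rx":0,"ry":0,"rz":0},{"x":0,"y":0,"z":0.03,"rx":0,"ry":0,"rz":0},{"x":0,"y":0,"z":0,"rx":0,"ry":0,"rz":0},{"x":0,"y":0,"z":0,"rx":0,"ry":0,"rz":0}]'

```text
t: 11.85
tool_pos: [0.5257, 0.032, 0.0862]
orientation: [-0.001, 0.602, 0.798, -0.001]
wrist_force: [0.6, -0.7, 0.3]
finger_gap: 0.999
```

```bash
python3 - <<'E'
from h import *
import pickle
p,Rm,o=cur(); im=imaging.get_image("wrist"); s=imaging.get_image("scene")[:,:,::-1]
cv2.imwrite("pics/w14.png",np.hstack([im[60:400,100:440,::-1],cv2.resize(s[130:230,250:350],(340,340),interpolation=2)]))
print(o["t"],p,"toolx",np.degrees(np.arctan2(Rm[1,0],Rm[0,0]))%360,o["wrist_force"],Rm[:,2])
E
```

```text
11.85 [0.52571475 0.03200457 0.086226  ] toolx 105.93988400182297 [ 0.61306712 -0.72234539  0.27567397] [-3.27546627e-03 -6.16363369e-04 -9.99994446e-01]
```

View pics/w14.png

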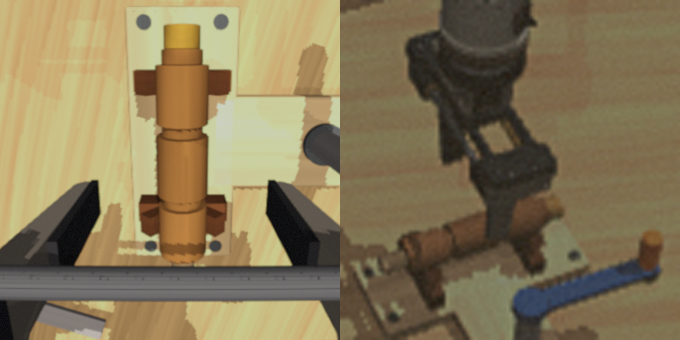

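send_rows --plan '[{"x":0,"y":0,"z":0.02,"rx":0,"ry":0,"rz":0},{"x":0,"y":0,"z":0.02,"rx":0,"ry":0,"rz":0},{"x":0,"y":0,"z":0.018,"rx":0,"ry":0,"rz":0},{"x":0,"y":0,"z":0,"rx":0,"ry":0,"rz":0},{"x":0,"y":0,"z":0,"rx":0,"ry":0,"rz":0}]'

```text
t: 12.45
tool_pos: [0.5265, 0.0311, 0.0295]
orientation: [0.0, 0.603, 0.798, -0.001]
wrist_force: [1.2, 0.5, 0.8]
finger_gap: 0.999
```

```bash
python3 - <<'E'
from h import *
import pickle
p,Rm,o=cur(); im=imaging.get_image("wrist"); s=imaging.get_image("scene")[:,:,::-1]
cv2.imwrite("pics/w15.png",np.hstack([im[60:400,100:440,::-1],cv2.resize(s[130:230,250:350],(340,340),interpolation=2)]))
print(o["t"],p,"toolx",np.degrees(np.arctan2(Rm[1,0],Rm[0,0]))%360,o["wrist_force"],Rm[:,2])
E
```

```text
12.45 [0.52645275 0.03114253 0.02949871] toolx 105.87787306568745 [1.21521392 0.53312917 0.84718214] [-6.46206384e-04 -1.12954802e-03 -9.99999153e-01]
```

View pics/w15.png

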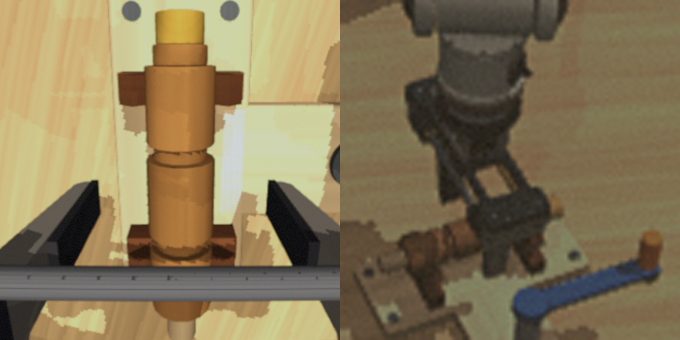

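send_rows --plan '[{"x":0,"y":0,"z":0,"rx":0,"ry":0,"rz":0},{"x":0,"y":0,"z":0,"rx":0,"ry":0,"rz":0},{"x":0,"y":0,"z":0,"rx":0,"ry":0,"rz":0},{"x":0,"y":0,"z":0,"rx":0,"ry":0,"rz":0},{"x":0,"y":0,"z":0,"rx":0,"ry":0,"rz":0},{"x":0,"y":0,"z":0,"rx":0,"ry":0,"rz":0},{"x":0,"y":0,"z":0,"rx":0,"ry":0,"rz":0},{"x":0,"y":0,"z":0,"rx":0,"ry":0,"rz":0},{"x":0,"y":0,"z":0,"rx":0,"ry":0,"rz":0},{"x":0,"y":0,"z":0,"rx":0,"ry":0,"rz":0}]' --claw 1 --force 30

```text
t: 13.55
tool_pos: [0.5251, 0.0312, 0.0279]
orientation: [-0.001, 0.603, 0.798, -0.001]
wrist_force: [-0.7, -0.5, 0.1]
finger_gap: 0.393
```

```bash
python3 - <<'E'
from h import *
import pickle
p,Rm,o=cur(); im=imaging.get_image("wrist"); s=imaging.get_image("scene")[:,:,::-1]
cv2.imwrite("pics/w16.png",np.hstack([im[60:400,100:440,::-1],cv2.resize(s[130:230,250:350],(340,340),interpolation=2)]))
print(o["t"],p,o["finger_gap"]*92,o["wrist_force"])
E
```

```text
13.55 [0.52506108 0.0311762  0.02788418] 36.17798355849028 [-0.71687089 -0.4920923   0.10055521]
```

View pics/w16.png

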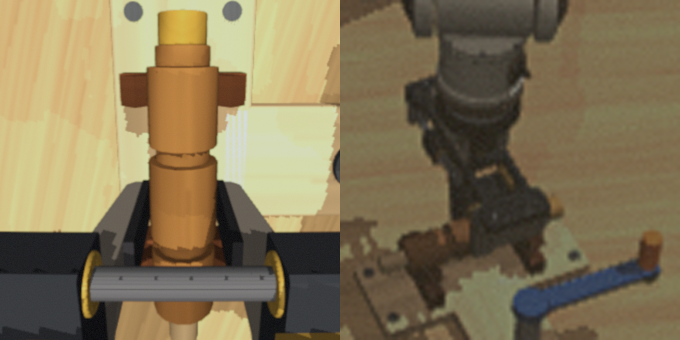

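send_rows --plan '[{"x":0,"y":0,"z":-0.01,"rx":0,"ry":0,"rz":0},{"x":0,"y":0,"z":-0.02,"rx":0,"ry":0,"rz":0},{"x":0,"y":0,"z":-0.03,"rx":0,"ry":0,"rz":0},{"x":0,"y":0,"z":-0.03,"rx":0,"ry":0,"rz":0},{"x":0,"y":0,"z":-0.03,"rx":0,"ry":0,"rz":0},{"x":0,"y":0,"z":-0.03,"rx":0,"ry":0,"rz":0},{"x":0,"y":0,"z":0,"rx":0,"ry":0,"rz":0},{"x":0,"y":0,"z":0,"rx":0,"ry":0,"rz":0}]' --claw 1 --force 35

```text
t: 14.45
tool_pos: [0.5258, 0.0313, 0.178]
orientation: [-0.0, 0.603, 0.798, -0.001]
wrist_force: [-0.1, 0.8, -2.0]
finger_gap: 0.392
```

```bash
python3 - <<'E'
from h import *
import pickle
p,Rm,o=cur(); im=imaging.get_image("wrist"); s=imaging.get_image("scene")[:,:,::-1]
cv2.imwrite("pics/w17.png",im[:,:,::-1]);cv2.imwrite("pics/s17.png",cv2.resize(s[100:220,230:370],(560,480),interpolation=2))
print(o["t"],p,o["finger_gap"]*92,o["wrist_force"],o["wrist_torque"],o["qpos"].round(2))
E
```

```text
14.45 [0.52579862 0.03133941 0.17804881] 36.05879927158115 [-0.13745072  0.77454699 -1.96138139] [-0.06604912 -0.0390641  -0.01255826] [-0.17  0.03  1.73 -0.    1.38 -0.45]
```

View pics/w17.png

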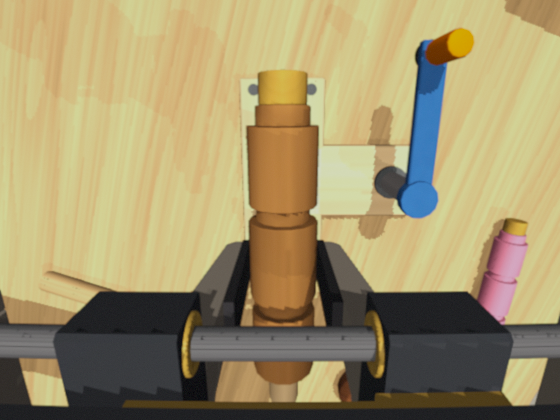

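View pics/s17.png

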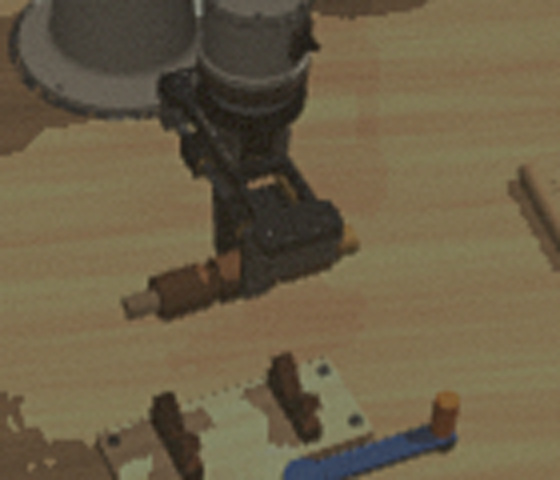

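```bash
python3 - <<'E'
from h import *
p,Rm,o=cur();S=cam("scene");W=cam("wrist",o);T=cam("top")
c=lambda X:p+Rm@np.array(X)
print("tip S crop",(proj(S,c((-.094,0,-.037)))-[230,100])*4,"brass S crop",(proj(S,c((.096,0,-.037)))-[230,100])*4)
print("brass W top edge",proj(W,c((.096,0,-.049))),"axis",proj(W,c((.096,0,-.037))),"barrel edges",[proj(W,c((.001+s,0,-.037-.0185))) for s in(.022,-.022)])
t=imaging.get_image("top")[:,:,::-1];cv2.imwrite("pics/t17.png",cv2.resize(t[150:250,210:310],(600,600),interpolation=2));print("tip T crop",(proj(T,c((-.094,0,-.037)))-[210,150])*6)
E
```

```text
tip S crop [124.05606646 307.36781259] brass S crop [350.43479547 236.27447319]
brass W top edge [283.13484397  64.76638494] axis [283.0802908   68.40516344] barrel edges [array([283.2565731 , 227.43552646]), array([283.29738027, 308.72981967])]
tip T crop [479.49642409 328.66976294]
```

View pics/t17.png

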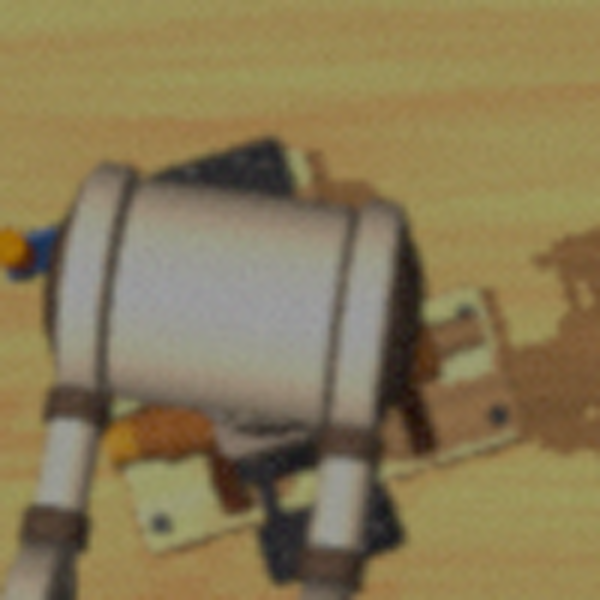

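```bash
cat >> h.py <<'E'
def target(h=87.3,lens=(.5395,-.3895,.124),off=(0,0,-.037)):
    h=np.radians(h);c,s=np.cos(np.radians(20)),np.sin(np.radians(20))
    d=np.array([c*np.cos(h),c*np.sin(h),s]);y=np.array([np.sin(h),-np.cos(h),0]);Rt=np.c_[d,y,np.cross(d,y)]
    L=np.array(lens)+.215*d
    return L-Rt@np.array(off),Rt,L,d
E
python3 - <<'E'
from h import *
p,Rm,o=cur();pt,Rt,L,d=target();print(pt,L,Rt)
plan(p,Rm,pt,Rt,n=12)
E
```

```text
[ 0.54961322 -0.17504967  0.1627657 ] [ 0.5490171  -0.18769037  0.19753433] [[ 0.04426558  0.99888987  0.01611136]
 [ 0.93864944 -0.04710645  0.34164046]
 [ 0.34202014  0.         -0.93969262]]
n 12
[-0.017, -0.003, 0.001] [-0.005, 0.029, 0.027]
[-0.017, -0.002, 0.001] [-0.005, 0.029, 0.027]
[-0.017, -0.002, 0.0] [-0.005, 0.029, 0.027]
[-0.017, -0.001, -0.0] [-0.005, 0.029, 0.026]
[-0.017, -0.001, -0.001] [-0.005, 0.029, 0.027]
[-0.017, -0.0, -0.002] [-0.005, 0.029, 0.026]
[-0.018, 0.0, -0.002] [-0.006, 0.029, 0.027]
[-0.017, 0.001, -0.003] [-0.005, 0.029, 0.026]
[-0.017, 0.001, -0.003] [-0.006, 0.028, 0.027]
[-0.017, 0.001, -0.003] [-0.005, 0.029, 0.026]
[-0.017, 0.002, -0.004] [-0.006, 0.028, 0.027]
[-0.017, 0.003, -0.005] [-0.005, 0.029, 0.026]
end err mm [0.1 0.3 0.6] deg 0.03
```

send_rows --plan '[{"x":-0.017,"y":-0.003,"z":0.001,"rx":-0.005,"ry":0.029,"rz":0.027},{"x":-0.017,"y":-0.002,"z":0.001,"rx":-0.005,"ry":0.029,"rz":0.027},{"x":-0.017,"y":-0.002,"z":0,"rx":-0.005,"ry":0.029,"rz":0.027},{"x":-0.017,"y":-0.001,"z":0,"rx":-0.005,"ry":0.029,"rz":0.026},{"x":-0.017,"y":-0.001,"z":-0.001,"rx":-0.005,"ry":0.029,"rz":0.027},{"x":-0.017,"y":0,"z":-0.002,"rx":-0.005,"ry":0.029,"rz":0.026},{"x":-0.018,"y":0,"z":-0.002,"rx":-0.006,"ry":0.029,"rz":0.027},{"x":-0.017,"y":0.001,"z":-0.003,"rx":-0.005,"ry":0.029,"rz":0.026},{"x":-0.017,"y":0.001,"z":-0.003,"rx":-0.006,"ry":0.028,"rz":0.027},{"x":-0.017,"y":0.001,"z":-0.003,"rx":-0.005,"ry":0.029,"rz":0.026},{"x":-0.017,"y":0.002,"z":-0.004,"rx":-0.006,"ry":0.028,"rz":0.027},{"x":-0.017,"y":0.003,"z":-0.005,"rx":-0.005,"ry":0.029,"rz":0.026}]'

```text
t: 15.8
tool_pos: [0.5503, -0.1751, 0.1638]
orientation: [-0.12, 0.713, 0.679, 0.127]
wrist_force: [0.5, -0.4, -0.5]
finger_gap: 0.392
```

send_rows --plan '[{"x":0,"y":0,"z":0,"rx":0,"ry":0,"rz":0},{"x":0,"y":0,"z":0,"rx":0,"ry":0,"rz":0},{"x":0,"y":0,"z":0,"rx":0,"ry":0,"rz":0},{"x":0,"y":0,"z":0,"rx":0,"ry":0,"rz":0}]'

```text
t: 16.2
tool_pos: [0.5511, -0.1738, 0.1656]
orientation: [-0.119, 0.712, 0.681, 0.127]
wrist_force: [-0.4, 0.3, -1.3]
finger_gap: 0.39
```

```bash
cat > chk.py <<'E'
from h import *
import sys
p,Rm,o=cur();k=sys.argv[1]
pt,Rt,L,d=target();print(o["t"],p,"err mm tool",(Rm.T@(pt-p)*1e3).round(1),"rot",np.degrees(R.from_matrix(Rm.T@Rt).as_rotvec()).round(2),o["finger_gap"]*92,o["wrist_force"])
S=cam("scene");T=cam("top")
s=imaging.get_image("scene")[:,:,::-1];t=imaging.get_image("top")[:,:,::-1];w=imaging.get_image("wrist")[:,:,::-1]
cv2.imwrite(f"pics/s{k}.png",cv2.resize(s[130:240,110:270],None,fx=5,fy=5,interpolation=2))
cv2.imwrite(f"pics/t{k}.png",cv2.resize(t[150:270,290:450],None,fx=5,fy=5,interpolation=2))
cv2.imwrite(f"pics/w{k}.png",w)
f=lambda uv,a,b:((uv-[a,b]+.5)*5-.5).round(0)
c=lambda X:p+Rm@np.array(X)
for n,X in dict(tip=c((-.095,0,-.037)),brass=c((.095,0,-.037)),lens=np.array([.5395,-.3895,.124])).items(): print(n,X.round(4),"S",f(proj(S,X),110,130),"T",f(proj(T,X),290,150))
E
python3 chk.py 18
```

```text
16.2 [ 0.5510546  -0.17384445  0.16561554] err mm tool [-2.2 -1.4  2.2] rot [ 0.15 -0.    0.17] 35.910975572746054 [-0.40712105  0.34427296 -1.34004598]
tip [ 0.5464 -0.2757  0.1679] S [403. 314.] T [362. 280.]
brass [ 0.5543 -0.0973  0.2329] S [693. 224.] T [ 69. 263.]
lens [ 0.5395 -0.3895  0.124 ] S [227. 368.] T [532. 293.]
```

View pics/s18.png

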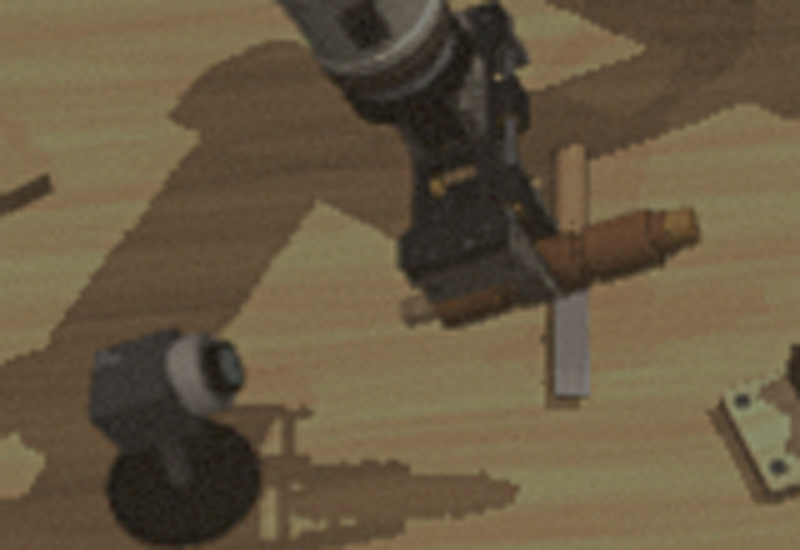

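View pics/t18.png

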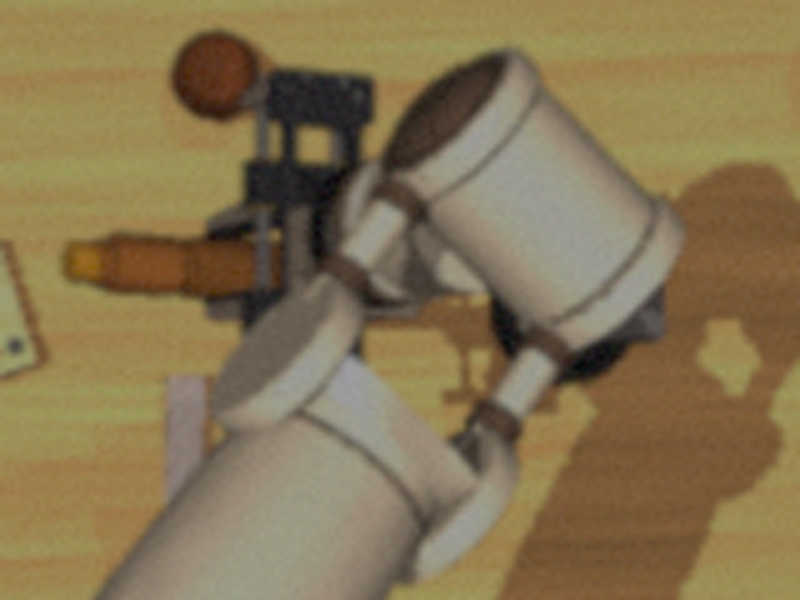

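View pics/w18.png

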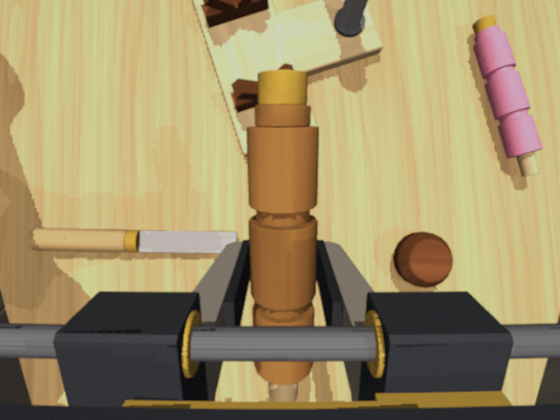

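```bash
python3 - <<'E'
from h import *
s=cv2.imread("pics/scene0.png")[190:225,125:170];t=cv2.imread("pics/top0.png")[192:227,380:425]
a=cv2.resize(s,None,fx=8,fy=8,interpolation=2);b=cv2.resize(t,None,fx=8,fy=8,interpolation=2)
im=np.hstack([a,b]);im=cv2.convertScaleAbs(im,alpha=1.6);cv2.imwrite("pics/lens.png",im);print(im.shape)
E
```

```text
(280, 720, 3)
```

View pics/lens.png

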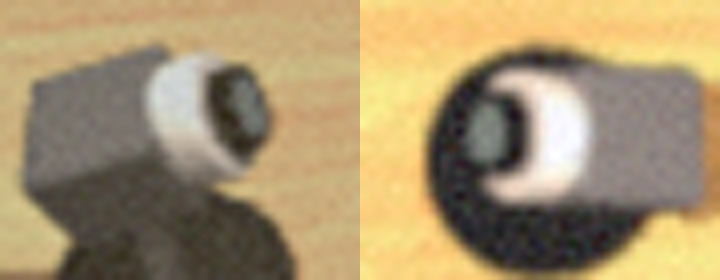

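```bash
python3 - <<'E'
from h import *
import pickle
W=cam("wrist",pickle.load(open("o1.pkl","rb")));T=cam("top");S=cam("scene")
L=((153.5)/7-.5+285,(168.5)/7-.5+80)
C=[("T",T,(395.4,208.4)),("S",S,(155.4,202.6)),("W",W,L)]
for n,c,uv in C: print(n,onz(c,*uv,.124).round(4))
A=0;b=0
for n,c,uv in C:
    e,d=ray(c,*uv);M=(np.eye(3)-np.outer(d,d))/(np.linalg.norm(e-[.54,-.39,.124])**2);A=A+M;b=b+M@e
print(np.linalg.solve(A,b))
E
```

```text
T [ 0.5388 -0.3877  0.124 ]
S [ 0.5372 -0.3883  0.124 ]
W [ 0.5373 -0.3893  0.124 ]
[ 0.53742653 -0.38912508  0.12359053]
```

```bash
sed -i 's/lens=(.5395,-.3895,.124)/lens=(.538,-.389,.124)/' h.py; python3 - <<'E'
from h import *
p,Rm,o=cur();pt,Rt,L,d=target();plan(p,Rm,pt,Rt,n=1)
E
```

```text
n 1
[-0.001, -0.003, 0.003] [0.003, 0.0, 0.003]
end err mm [ 0.1  0.4 -0. ] deg 0.03
```

send_rows --plan '[{"x":-0.001,"y":-0.003,"z":0.003,"rx":0.003,"ry":0,"rz":0.003},{"x":0,"y":0,"z":0,"rx":0,"ry":0,"rz":0},{"x":0,"y":0,"z":0,"rx":0,"ry":0,"rz":0},{"x":0,"y":0,"z":0,"rx":0,"ry":0,"rz":0},{"x":0,"y":0,"z":0,"rx":0,"ry":0,"rz":0}]'

```text
t: 16.85
tool_pos: [0.5482, -0.1748, 0.1626]
orientation: [-0.12, 0.713, 0.679, 0.126]
wrist_force: [0.6, -0.0, -1.9]
finger_gap: 0.389
```

```bash
sed -i 's/\[.5395,-.3895,.124\]/[.538,-.389,.124]/' chk.py; python3 chk.py 19; python3 - <<'E'
from h import *
p,Rm,o=cur();pt,Rt,L,d=target();plan(p,Rm,pt,Rt,n=1)
E
```

```text
16.85 [ 0.5481701  -0.17481929  0.16255156] err mm tool [ 0.3 -0.1 -0.1] rot [ 0.02  0.01 -0.08] 35.80445713372475 [ 0.57325811 -0.00745612 -1.89533921]
tip [ 0.5432 -0.2766  0.1648] S [402. 313.] T [363. 285.]
brass [ 0.5519 -0.0983  0.2298] S [691. 225.] T [ 70. 268.]
lens [ 0.538 -0.389  0.124] S [228. 366.] T [531. 295.]
n 1
[0.0, -0.0, -0.0] [0.0, 0.0, -0.001]
end err mm [ 0.1 -0.2 -0.2] deg 0.03
```

View pics/s19.png

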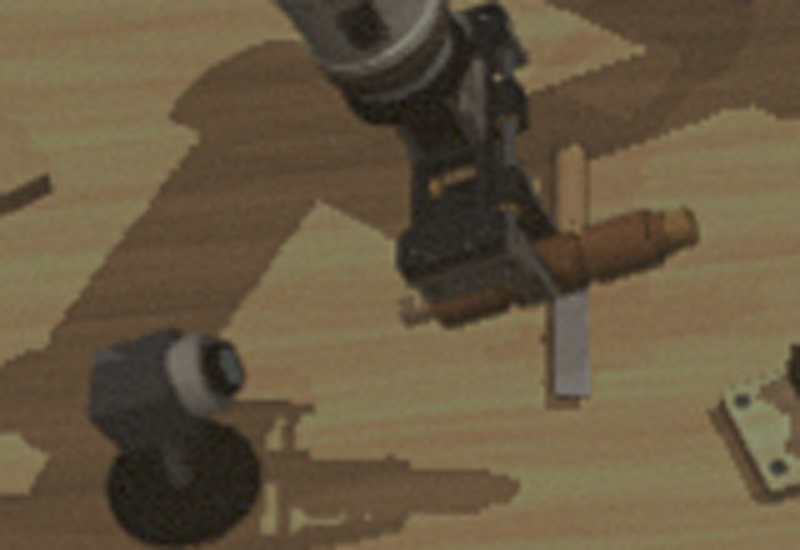

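send_rows --plan '[{"x":0,"y":0,"z":0,"rx":0,"ry":0,"rz":0},{"x":0,"y":0,"z":0,"rx":0,"ry":0,"rz":0},{"x":0,"y":0,"z":0,"rx":0,"ry":0,"rz":0},{"x":0,"y":0,"z":0,"rx":0,"ry":0,"rz":0},{"x":0,"y":0,"z":0,"rx":0,"ry":0,"rz":0}]'

```text
t: 17.5
tool_pos: [0.5481, -0.1747, 0.1625]
orientation: [-0.12, 0.713, 0.679, 0.126]
wrist_force: [-0.6, 0.4, -1.6]
finger_gap: 0.393
```

```bash
python3 chk.py 20; python3 -c "
from h import *
cv2.imwrite('pics/full20.png',imaging.get_image('scene')[:,:,::-1])"
```

```text
17.5 [ 0.54812129 -0.17472643  0.16248373] err mm tool [ 0.3 -0.  -0.2] rot [ 0.01  0.01 -0.08] 36.15491445646759 [-0.55132452  0.39370195 -1.55598472]
tip [ 0.5432 -0.2765  0.1648] S [402. 313.] T [363. 286.]
brass [ 0.5519 -0.0982  0.2297] S [691. 225.] T [ 70. 268.]
lens [ 0.538 -0.389  0.124] S [228. 366.] T [531. 295.]
```

View pics/full20.png

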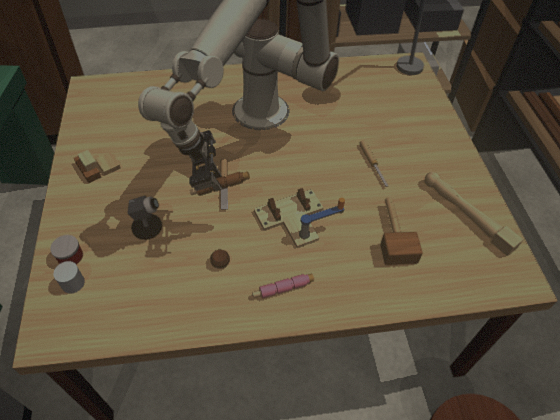

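View pics/t20.png

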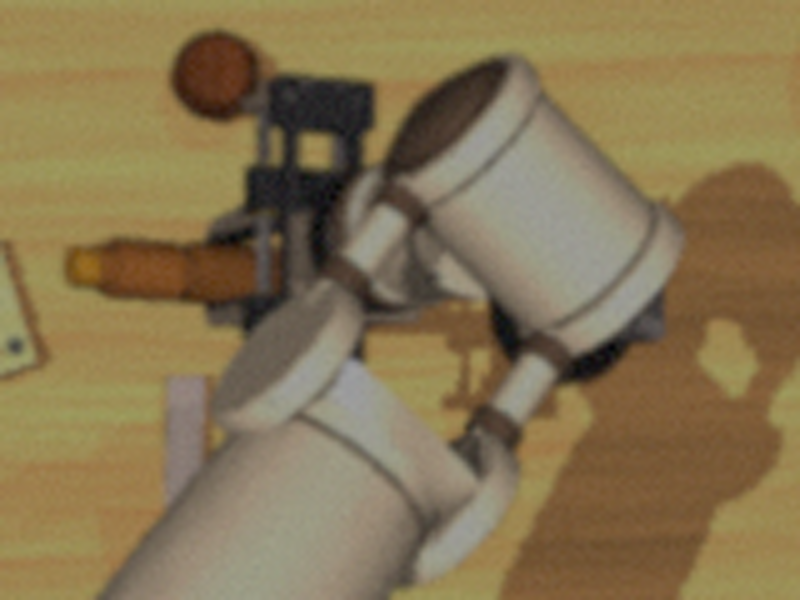

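```bash
python3 -c "
from station import workorder; print(workorder.finish_job())"
```

```text
the job is handed in; nothing more can be done
None
```

I swung the blue clamp out about a quarter turn (about 1.57 rad, its bar parallel to the leg) and left it there. I then lifted the leg out of its cradle and handed the job in at about 17.5 s, holding it in front of the inspection camera.

**Last checks:**
- **Arm pose:** it holds steady within about 0.3 mm and 0.1° of the target I computed.
- **Leg position:** in the scene and top pictures the lens, tenon tip and brass end lie in line, within about 1 px of prediction. That puts the tip at about 120 mm.
- **Grip:** steady at 36 mm, and the leg has not slipped since I lifted it.
- **Other parts:** in the last scene picture the chisels, bun foot, mallet and pink look-alike are where they started.

**What went wrong or disagreed:**
- **First swing missed:** the fingertips sit about 25 mm higher than the stated TCP, so they passed over the knob and only brushed it. I repeated the swing lower and it worked.
- **Leg along its axis:** the wrist view put the brass end 2–3 mm off from what the other cameras showed. I left it uncorrected.
- **Camera heading:** I used 87.3°, but different edges gave 86.6° to 88.7°, so the aim could be off by about 1°.
- **Lens position:** known to about 2 mm.

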